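Feed a glass bar through the saw guard to the length stop

ROBOT

A 7-joint arm with a two-finger parallel gripper is mounted at the origin on a cart in front of the work surface, level with it; the furniture and walls round the work are solid. World frame = base frame: x ahead of the robot, y to its left, z up, the work surface at z = 0. Lengths are in mm, angles in rad, forces in N, time in s.
With the tool pointing down it reaches from about 425 to 950 mm from the base axis. Payload 16.7 kg.
Tool frame: the origin (TCP) lies midway between the tips of the shut fingers; the grasp point (between the pads) lies 19 mm behind it (robot.hold_point_z is the distance from the TCP to the grasp point, in mm); z points along the fingers, x is the direction in which the jaws open and shut, and the axes are right-handed (so a half turn about z gives the same grasp; the last joint's range is limited). The gripper opens to 94 mm and grips with 3 to 60 N. Pads are 16 mm wide; open, the fingers measure 119 mm over their backs; the gripper's body (75 mm by 177 mm) begins 78 mm behind the grasp point.
Start: joints at [-1.335, 0.426, 0.074, 1.606, -0.034, 1.111, -0.067], TCP at [254.003, 625.345, 205.467] pointing down, gripper open.
Joint ranges: [-2.85, 2.85], [-0.5, 2.14], [-1.23, 1.37], [0.21, 2.46], [-1.02, 4.16], [0.16, 2.05], [-2.73, 2.73]. Speed limits (rad/s): [1.89, 1.89, 2.39, 2.39, 3.01, 3.01, 3.01].

INTERFACE

Orientations are given as a rotation vector (axis times angle).
In Python, from rig import robot, eyes, order gives the robot as it stands. The module is installed in compiled form; this text tells all that it offers.
- The arm moves only by the shell command python3 -m pendant 'ROWS' [FORCE]. ROWS is JSON, a list of rows, each a list of 3 entries, a list of its own where there are three numbers: the closure, from -1 (fully open) to 1 (shut), then the shift along the tool's x, y, z in m, then the turn, a rotation vector about the tool's x, y, z in rad. A call has 1 to 12 rows; each row shifts and turns the commanded pose from where the row before left it, along the tool's axes as they then stand; what a row does not reach is not made up. A row lasts 1/12 s, in which the tool goes at most 41.7 mm and 7.16 degrees, less where a joint would pass 70% of its speed; a pose out of reach is approached as far as the arm can. A call is refused whole if a number of a shift passes 0.0417 or a number of a turn 0.125, either way. A call with a gripper value outside its range is refused whole. The fingers move at their own pace and stop on an object; FORCE is the grip in N (left out, the last holds). Time passes only in rows, so rows that do not move let the fingers close. It gives the time, the measured TCP pose, the force and the opening at its end, in the units of the state.
- robot.observe(): the state, without advancing time (a new reading comes with each control period).
- eyes.grab_frame(name): name is "scene" or "top"; returns the picture (420x560x3 uint8, red, green, blue); there is no depth.
- eyes.camera_params(name): a dict with "intrinsics" (3x3 intrinsics, pixels), "dist" ([k1, k2, p1, p2, k3] as OpenCV has them; the pictures are not rectified), "R" (3x3) and "t" (3): a world point X has camera coordinates R X + t. Camera axes: x right, y down, z forward; pixel columns grow to the right and rows downward; lengths in mm; the calibration is good to about 2 mm. A picture is of the moment at which its call begins. camera_params takes no time and is no camera call.
- order.close_job(): hands the job in, once; it reports no verdict.
The state is a dict: "time": time; "joints": joint angles; "qvel": joint speeds; "joint_efforts": joint torques, N m; "tcp_pos": TCP position; "ee_rot": TCP orientation; "wrist_force": force on the tool from outside, world axes, zero at the start; "moment": the same for the moment, N m; "gripper_width": finger opening in mm.
Only numpy, scipy, OpenCV 4.12 (cv2) and the standard library are available. Lean on these libraries where they do the work, as an engineer would, in place of code of your own. Each camera call takes 0.05 s, during which the arm holds its last target.

TASK

Set up the small cut-off saw: lay the thick glass bar along the V rail on the open side ahead of the guard, then, once its end enters the guard, push it with the wooden push stick only, through the low opening until its far end presses the stop's pin about half-way in (clearly in, but not driven to the bottom). Lay the stick back flat on the table, and then swing the strap fully across over the bar.

Things in the scene. Friction and masses are not known exactly. Their poses are not given: they have to be found in the camera images.
- saw: bench cut-off saw, fixed: grey base 100 x 340 mm with a V rail, a low grey guard hood and, beyond, a length stop. Origin: table level, on the rail's axis, at the guard's entrance. z up, -y = feed direction (about to the robot's right), +x away from the robot. Motor and blade case behind the hood: x +24 to +105, y -29 to -126, top z 112 mm (saw frame)
- rail_rest (a point): where the bar's centre is when it lies in the V 70 mm ahead of the guard (saw frame y +70, z 47.7 mm); axes as the saw. The level rail runs from saw y +135 to -185 mm: steel angle, 90 degree V, vertex z 30, rims z 39.5 mm, 25 mm wide outside, no wider than the bar, so fingers may pass down beside it to z 14 mm. The bar may lie anywhere ahead of the guard
- guard_mouth (a point): axis of a bar in the V, at the guard's entrance (saw frame 0, 0, 47.7 mm); axes as the saw. The hood covers saw y 0 to -60 mm, 60 mm wide, top z 84 mm; its tunnel is 44 mm wide and open up to z 72 mm
- pin (a joint): how far the length stop's pin is pressed in, m: 0 free, 0.018 bottomed; no spring, friction of about 6 N holds it. Pin on the rail's axis, head 18 mm across at z 50 mm. The stop is set anew each time: free pin tip between saw y -112 and -145 mm (this reading does not tell where); its block, 34 wide, 60 mm tall, begins 22 mm behind the tip
- strap (a joint): angle of the flat steel strap about its upright pivot, rad: 0 lies along the rail on its far side pointing in the feed direction, 1.571 (end stop) lies square across over the rail. Seen from above it closes clockwise. Starts between 0 and 0.4; friction holds it (about 1.5 N at the knob)
- strap_hinge (a point): the strap's pivot axis at the strap's height (saw frame x = +34, y = -85, z = 66 mm); the strap's underside passes 3 mm over the bar. Axes as the saw
- strap_knob (a point): middle of the black upright cylinder knob on the strap, 16 mm diameter and 34 mm tall (z 69 to 103 mm), 58 mm from the pivot
- bar_center (a point): centre of the thick glass bar: round, 25 mm diameter, 100 mm long along its y axis, 0.09 to 0.16 kg, either end alike, lying on the table at the start. (A thinner 20 mm bar lying nearby is not used.)
- stick_grip (a point): point in the wooden push stick's handle, half-way up, 125 mm behind the nose's end face: where to grip. Stick 190 mm long along y, nose toward -y: handle 24 mm wide, 18 mm tall, from 25 mm ahead of this point to 65 mm behind it; it lies flat on the table, top up
- stick_nose (a point): centre of the flat end face of the push stick's nose, 9 mm above the table as it lies. The nose is 14 x 14 mm and 100 mm long; behind it the handle runs on for 90 mm, 24 mm wide and 18 mm tall, 9 mm to its underside from the stick's axis. Both share one straight axis. 0.09 kg

How it is judged (in metres and radians):
On the way, in this order (a step that is already met when the one before it is completed fails the run):
1. the bar lies in the V of the rail ahead of the guard, let go (y of bar_center in the frame of saw between 0.05 and 0.13 m and x of bar_center in the frame of saw between -0.005 and 0.005 m and z of bar_center in the frame of saw between 0.044 and 0.052 m and angle between the y axis of bar_center and the y axis of saw, either way round below 0.1 rad and contact force between the fingers and bar below 0.1 N), for 0.2 s.
2. the stick's nose is inside the guard and the bar has pressed the pin in (value of joint pin above 0.003 m and y of stick_nose in the frame of saw below -0.002 m), for 0.1 s.
3. the stick is back, flat on the table, let go (height (world z) of each of stick_nose, stick_grip below 0.02 m and contact force between the fingers and stick below 0.1 N), for 0.1 s.
4. the strap is swung across over the bar (value of joint strap above 1.4 rad), for 0.2 s.
At the end, for the whole second after the job is handed in: Pin pressed in by 3 to 15 of its 18 mm; bar in the V (within 5 mm sideways, 4 mm in height, 0.1 rad in line), its centre at least 50 mm past the guard's entrance; strap at more than 1.4 rad; stick flat on the table; bar and stick at rest (value of joint pin between 0.003 and 0.015 m and value of joint strap above 1.4 rad and y of bar_center in the frame of saw below -0.05 m and x of bar_center in the frame of saw between -0.005 and 0.005 m and z of bar_center in the frame of saw between 0.044 and 0.052 m and angle between the y axis of bar_center and the y axis of saw, either way round below 0.1 rad and height (world z) of each of stick_nose, stick_grip below 0.02 m and linear speed of each of bar, stick below 0.02 m/s); the robot touches nothing.
It fails at once if the hand touches the bar on the rail after its leading end has entered the guard by 5 mm (z of bar_center in the frame of saw below 0.07 m and y of bar_center in the frame of saw between -0.2 and 0.045 m and x of bar_center in the frame of saw between -0.03 and 0.03 m and contact force between any of the fingers, the arm and bar above 0.5 N).
It also fails if it takes over 72 s, if anything falls off the work surface, if the arm or the gripper's body presses on something with over 40 N, if the wrist force passes 120 N, or if a joint passes its speed limit or range.

## Working session

There is one attempt and no reset: what is moved stays moved. The work goes in short steps, Python scripts to look and compute and a shell command to move; the robot and the scene stay as the last step left them, time stands still between calls to the robot, and variables do not carry over. Pictures are saved under pics/ and viewed, and the job is handed in when it is done.

```bash
mkdir -p pics; ls
python3 - <<'E'
from rig import robot, eyes, order
import cv2,numpy as np
np.set_printoptions(precision=4,suppress=True)
print(robot.observe(), robot.hold_point_z)
for n in("scene","top"):
    im=eyes.grab_frame(n); cv2.imwrite(f"pics/{n}0.png",im[:,:,::-1]); print(n,eyes.camera_params(n))
E
```

```text
pics
{'time': 0.0, 'joints': array([-1.3345,  0.4267,  0.0739,  1.6066, -0.0341,  1.1108, -0.0671]), 'qvel': array([-0.0003, -0.0008, -0.0006, -0.0003,  0.0008,  0.0003, -0.001 ]), 'joint_efforts': array([ -0.0009, -93.5834,   3.666 , -45.4173,  -0.0488,   0.0204,
         0.0002]), 'tcp_pos': array([253.892 , 624.9662, 204.8101]), 'ee_rot': array([ 2.6055,  1.7539, -0.0015]), 'wrist_force': array([ 0.442 , -0.1368, -0.0369]), 'moment': array([-0.0347, -0.0074, -0.0392]), 'gripper_width': 93.93001840411534} 18.8
scene {'intrinsics': array([[478.4441,   0.    , 283.1896],
       [  0.    , 478.4441, 213.598 ],
       [  0.    ,   0.    ,   1.    ]]), 'dist': array([-0.0408,  0.    ,  0.    ,  0.    ,  0.    ]), 'R': array([[ 0.9902, -0.1391,  0.008 ],
       [-0.0702, -0.5473, -0.834 ],
       [ 0.1204,  0.8253, -0.5517]]), 't': array([-545.726 ,  150.4302,  908.4884])}
top {'intrinsics': array([[403.9131,   0.    , 283.2326],
       [  0.    , 403.9131, 215.6329],
       [  0.    ,   0.    ,   1.    ]]), 'dist': array([-0.0678,  0.    ,  0.    ,  0.    ,  0.    ]), 'R': array([[-0.0022, -1.    , -0.009 ],
       [-0.9949,  0.0031, -0.1013],
       [ 0.1013,  0.0087, -0.9948]]), 't': array([ 74.6444, 560.5872, 863.5249])}
```

View pics/scene0.png

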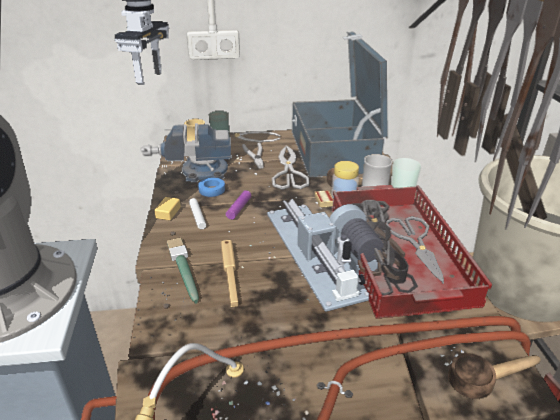

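View pics/top0.png

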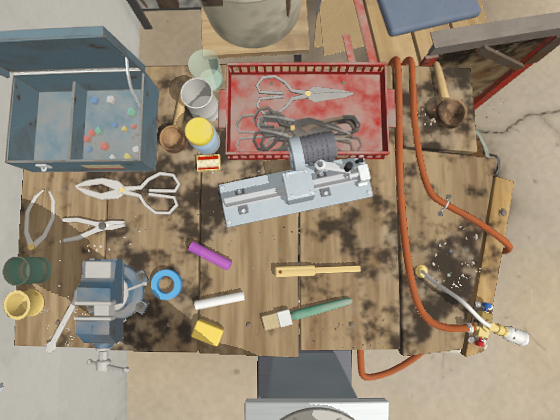

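Both pictures show the saw at top (220-370, 150-225), the stick at (275-360, 269) with its nose to the right, and two candidate bars: purple (210,255) and white (219,300). I'll zoom in and measure them.

```bash
cat > h.py <<'E'
import numpy as np,cv2
from rig import eyes,robot
np.set_printoptions(precision=4,suppress=True)
def ray(n,uv):
    p=eyes.camera_params(n);R=p["R"];t=p["t"]
    q=cv2.undistortPoints(np.array(uv,float).reshape(-1,1,2),p["intrinsics"],p["dist"]).reshape(-1,2)
    d=np.c_[q,np.ones(len(q))]@R
    return -R.T@t,d
def onz(n,uv,z):
    c,d=ray(n,uv); s=(z-c[2])/d[:,2]; return c+s[:,None]*d
def proj(n,X):
    p=eyes.camera_params(n)
    return cv2.projectPoints(np.array(X,float).reshape(-1,3),cv2.Rodrigues(p["R"])[0],p["t"],p["intrinsics"],p["dist"])[0].reshape(-1,2)
def tri(u1,u2,a="scene",b="top"):
    c1,d1=ray(a,u1);c2,d2=ray(b,u2);d1=d1[0]/np.linalg.norm(d1[0]);d2=d2[0]/np.linalg.norm(d2[0])
    A=np.c_[d1,-d2];s=np.linalg.lstsq(A,c2-c1,rcond=None)[0]
    x,y=c1+s[0]*d1,c2+s[1]*d2
    return (x+y)/2,np.linalg.norm(x-y)
E
python3 - <<'E'
import cv2
a=cv2.imread("pics/top0.png");cv2.imwrite("pics/t_saw.png",cv2.resize(a[130:235,210:385],None,fx=4.5,fy=4.5,interpolation=2))
cv2.imwrite("pics/t_bars.png",cv2.resize(a[235:335,180:370],None,fx=4,fy=4,interpolation=2))
a=cv2.imread("pics/scene0.png");cv2.imwrite("pics/s_saw.png",cv2.resize(a[185:315,260:390],None,fx=4.5,fy=4.5,interpolation=2))
cv2.imwrite("pics/s_bars.png",cv2.resize(a[180:310,145:275],None,fx=4.5,fy=4.5,interpolation=2))
E
```

```text
(no output)
```

View pics/t_saw.png

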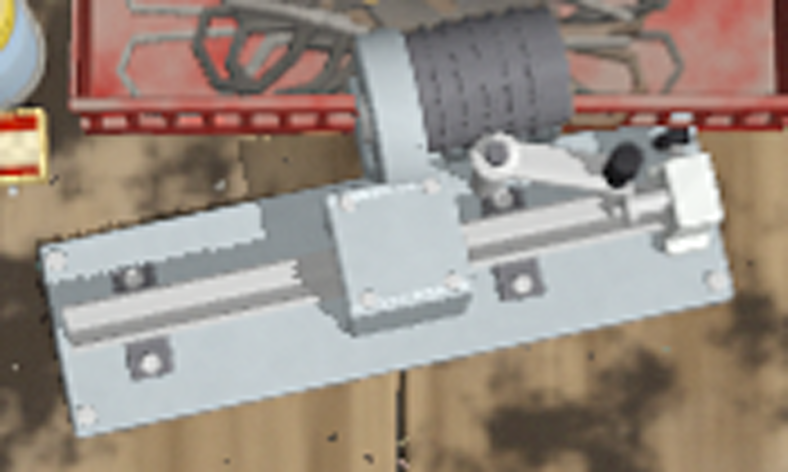

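View pics/t_bars.png

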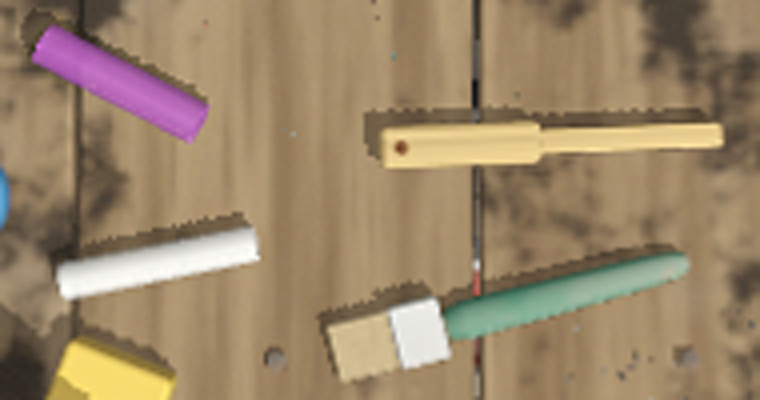

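View pics/s_saw.png

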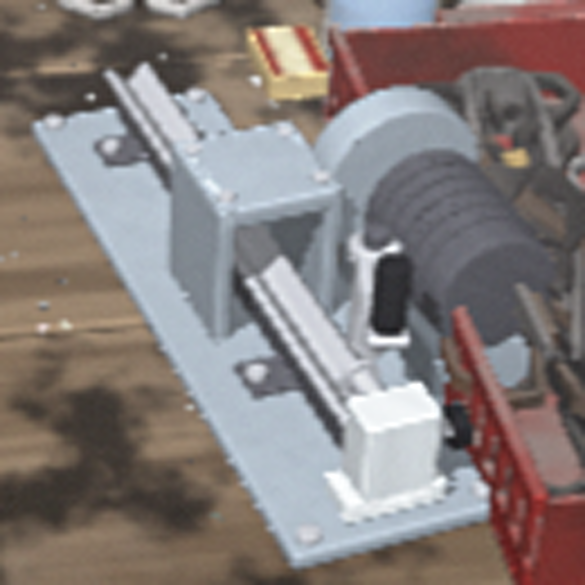

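View pics/s_bars.png

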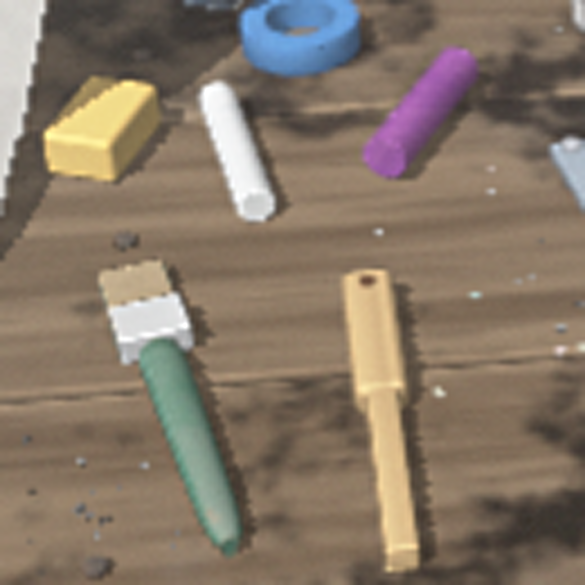

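Run:
```python
from h import *
t=cv2.imread("pics/top0.png");s=cv2.imread("pics/scene0.png")
T=lambda x,y:(210+x/4.5-.4,130+y/4.5-.4); S=lambda x,y:(260+x/4.5-.4,185+y/4.5-.4)
print("base corners", tri(S(295,566),T(733,298)), tri(S(33,125),T(78,436)))
print("far left corner z10", onz("top",[T(38,243)],10))
# hood top corners
for z in (84,): print("hood", onz("top",[T(330,190),T(350,322),T(470,293),T(452,178)],z))
print("hood scene", onz("scene",[S(175,158),S(222,215),S(340,192),S(285,122)],84))
print("stop block top z60 T", onz("top",[T(665,162),T(710,152),T(722,215),T(678,235)],60))
print("stop block S", onz("scene",[S(345,432),S(438,415),S(420,385),S(330,400)],60))
print("pivot z?",onz("top",[T(495,152)],75),"knob top z103",onz("top",[T(628,158)],103), "knob S", onz("scene",[S(392,258)],103))
print("rail end rims T z39.5",onz("top",[T(62,312),T(70,340)],39.5), "scene",onz("scene",[S(108,75),S(145,66)],39.5))
def mask(im,col):
    hsv=cv2.cvtColor(im,cv2.COLOR_BGR2HSV);lo,hi=col
    return cv2.inRange(hsv,np.array(lo),np.array(hi))
for nm,col,roiT,roiS,z in (("purple",((135,80,40),(165,255,255)),(180,235,240,275),(220,185,260,225),12.5),("white",((0,0,150),(180,45,255)),(188,285,250,315),(185,195,212,235),10),("stick",((12,60,120),(28,200,255)),(270,255,366,285),(215,235,245,312),16)):
  for n,im,r in (("top",t,roiT),("scene",s,roiS)):
    m=np.zeros(im.shape[:2],np.uint8);x0,y0,x1,y1=r
    m[y0:y1,x0:x1]=mask(im,col)[y0:y1,x0:x1]
    c=max(cv2.findContours(m,0,1)[0],key=cv2.contourArea)
    P=onz(n,c.reshape(-1,2),z)
    (cx,cy),wh,a=cv2.minAreaRect(P[:,:2].astype(np.float32))
    print(nm,n,(cx,cy),wh,a, np.round(cv2.boxPoints(((cx,cy),wh,a)),1).tolist())
```

```text
base corners (array([ 609.1913, -131.0822,    3.0735]), np.float64(1.7207499891748654)) (array([539.5207, 200.8295,   6.5721]), np.float64(1.5591033948828918))
far left corner z10 [[636.6659 221.9533  10.    ]]
hood [[647.4955  73.081   84.    ]
 [585.3966  63.972   84.    ]
 [598.7585   8.3923  84.    ]
 [652.9833  16.1977  84.    ]]
hood scene [[588.6917  48.6561  84.    ]
 [601.687    2.5211  84.    ]
 [656.7085  12.9412  84.    ]
 [644.2678  71.4496  84.    ]]
stop block top z60 T [[ 665.8573  -87.7147   60.    ]
 [ 670.7461 -109.5545   60.    ]
 [ 639.9346 -114.5119   60.    ]
 [ 630.2421  -93.1188   60.    ]]
stop block S [[ 630.1826 -116.4698   60.    ]
 [ 669.6863 -111.4191   60.    ]
 [ 667.2994  -92.3693   60.    ]
 [ 628.6179  -96.6702   60.    ]]
pivot z? [[667.403  -4.759  75.   ]] knob top z103 [[657.9284 -63.1385 103.    ]] knob S [[659.6462 -61.9754 103.    ]]
rail end rims T z39.5 [[597.0077 204.5466  39.5   ]
 [583.2049 200.4425  39.5   ]] scene [[578.8698 192.9876  39.5   ]
 [599.2622 199.3162  39.5   ]]
purple top (474.0263977050781, 238.8876953125) (103.142028808
[... 754 characters left out ...]
00390625) (20.356136322021484, 139.63340759277344) 11.499195098876953 [[351.1000061035156, 281.79998779296875], [379.0, 145.0], [398.8999938964844, 149.10000610351562], [371.1000061035156, 285.8999938964844]]
stick top (442.03656005859375, -2.4503402709960938) (210.81483459472656, 63.949859619140625) 89.79463958740234 [[409.70001220703125, -107.69999694824219], [473.6000061035156, -108.0], [474.3999938964844, 102.80000305175781], [410.3999938964844, 103.0999984741211]]
stick scene (439.7424011230469, -6.0845184326171875) (231.8803253173828, 63.10298538208008) 85.89944458007812 [[400.0, -119.5], [462.8999938964844, -124.0], [479.5, 107.30000305175781], [416.6000061035156, 111.80000305175781]]
```

Run:
```python
import cv2
a=cv2.imread("pics/top0.png");cv2.imwrite("pics/t1.png",cv2.resize(a[160:220,215:315],None,fx=8,fy=8,interpolation=2))
cv2.imwrite("pics/t2.png",cv2.resize(a[145:215,280:380],None,fx=8,fy=8,interpolation=2))
a=cv2.imread("pics/scene0.png");cv2.imwrite("pics/s1.png",cv2.resize(a[195:265,265:345],None,fx=8,fy=8,interpolation=2))
cv2.imwrite("pics/s2.png",cv2.resize(a[230:300,300:375],None,fx=8,fy=8,interpolation=2))
```

```text
(no output)
```

View pics/t1.png

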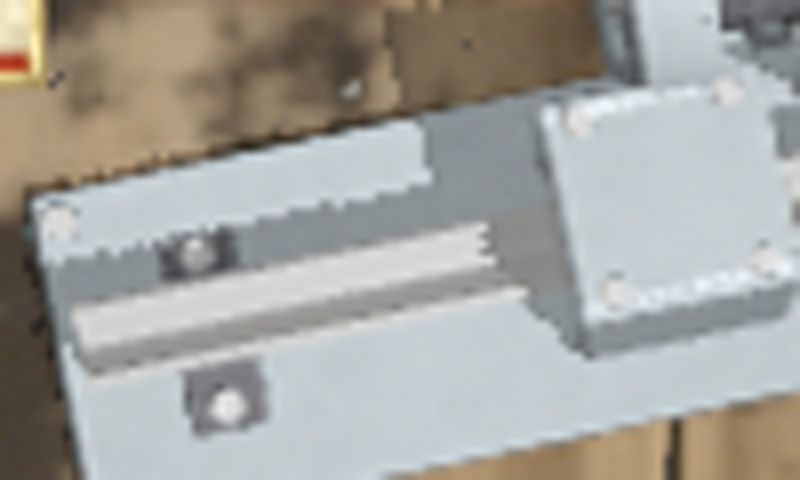

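View pics/t2.png

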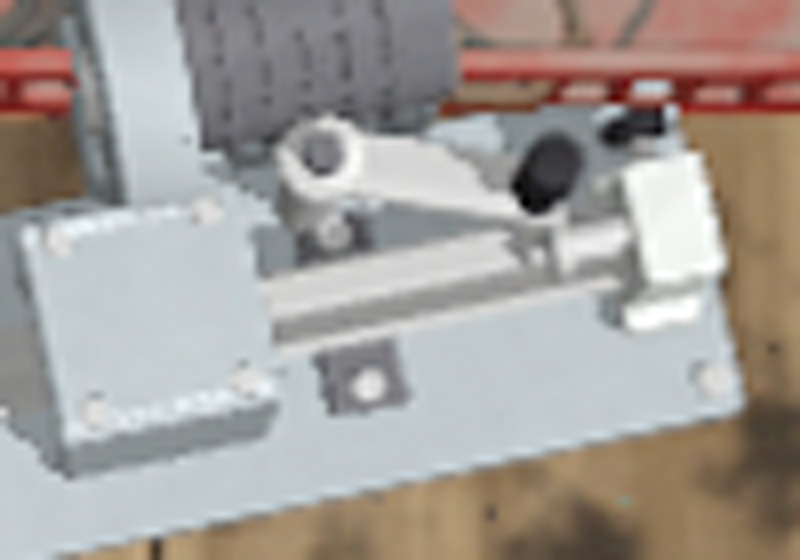

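View pics/s1.png

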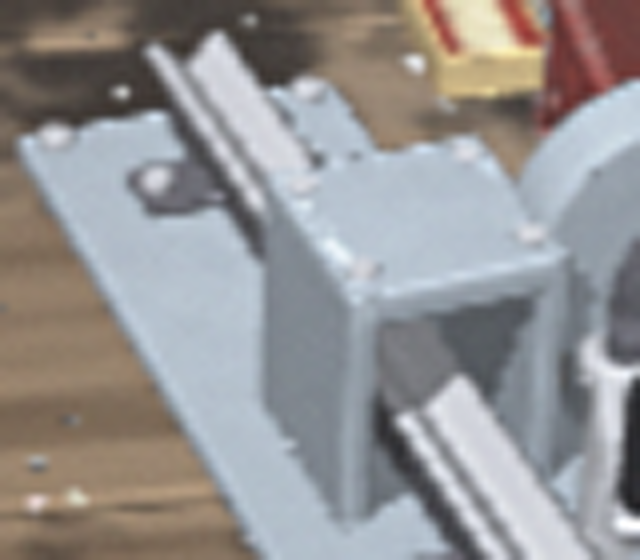

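View pics/s2.png

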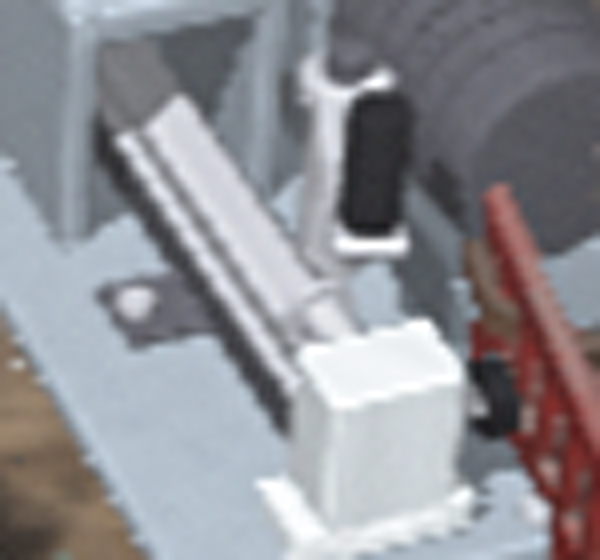

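Run:
```python
from h import *
T1=lambda x,y:(215+x/8-.45,160+y/8-.45);T2=lambda x,y:(280+x/8-.45,145+y/8-.45)
S1=lambda x,y:(265+x/8-.45,195+y/8-.45);S2=lambda x,y:(300+x/8-.45,230+y/8-.45)
far=onz("top",[T1(70,308),T1(485,222),T2(265,285)],39.5);near=onz("top",[T1(92,378),T1(525,292),T2(275,350),T2(620,282)],39.5)
print("far",far);print("near",near)
print("scene near rim",onz("scene",[S1(150,45),S1(262,205),S1(400,420),S2(120,140),S2(290,385)],39.5),"far",onz("scene",[S1(217,33),S1(310,165),S1(460,380)],39.5))
print("hood top T",onz("top",[T1(543,105),T1(590,312),T1(795,275),T1(775,85)],84),"S",onz("scene",[S1(268,190),S1(358,300),S1(565,255),S1(480,140)],84))
ax=np.array([-.2055,.9787]);xx=np.array([.9787,.2055])
for v in (far,near): print(v[:,:2]@ax,v[:,:2]@xx)
# fit directions
f=lambda P:np.polyfit(P[:,1],P[:,0],1)
print(f(far),f(near))
print("pin",tri(S2(318,300),T2(528,245)),"pinhead z50 T",onz("top",[T2(520,240),T2(555,240)],50))
print("block front top z60 T",onz("top",[T2(622,165),T2(645,282)],60))
print("knob",tri(S2(382,100),T2(553,160)), "pivot",tri(S2(352,62),T2(322,150)))
```

```text
far [[598.9696 204.7452  39.5   ]
 [622.389   90.6308  39.5   ]
 [637.9991   8.0169  39.5   ]]
near [[579.5618 198.4259  39.5   ]
 [602.9005  79.6596  39.5   ]
 [619.8638   5.4574  39.5   ]
 [638.605  -89.9046  39.5   ]]
scene near rim [[578.8472 197.8477  39.5   ]
 [597.7687 111.6288  39.5   ]
 [616.6758  11.5697  39.5   ]
 [616.6758  11.5697  39.5   ]
 [637.9727 -85.8429  39.5   ]] far [[599.3257 201.972   39.5   ]
 [614.2954 129.4745  39.5   ]
 [635.2714  26.1668  39.5   ]]
hood top T [[645.6802  74.1505  84.    ]
 [590.8607  62.035   84.    ]
 [600.4145   8.6237  84.    ]
 [650.7962  13.3242  84.    ]] S [[588.6507  53.8296  84.    ]
 [602.6023   3.511   84.    ]
 [657.4155  15.7924  84.    ]
 [647.3509  69.7554  84.    ]]
[  77.2959  -39.2005 -123.2627] [628.2867 627.7567 626.0572]
[  75.0994  -45.9332 -122.0409 -219.223 ] [607.9937 606.4288 607.7822 606.5273]
[ -0.1988 639.892 ] [ -0.2062 620.2161]
pin (array([648.627 , -63.9   ,  45.6995]), np.float64(1.7195149014336075)) pinhead z50 T [[648.2697 -60.9807  50.    ]
 [648.252  -70.5425  50.    ]]
block front top z60 T [[666.7951 -87.5684  60.    ]
 [634.662  -93.0259  60.    ]]
knob (array([659.5019, -62.3793, 102.7637]), np.float64(2.3171184954288804)) pivot (array([669.3411,  -5.6176,  71.3519]), np.float64(1.7962861119144535))
```

```bash
cat >> h.py <<'E'
from scipy.spatial.transform import Rotation as Ro
O=np.array([617.0,68.9]);XX=np.array([.9798,.2002]);AX=np.array([-.2002,.9798])
def saw2w(X,Y): return O+X*XX+Y*AX
def w2saw(p): d=np.array(p)[:2]-O; return np.array([d@XX,d@AX])
def plan(x,y,z,head):
    o=robot.observe();p=o["tcp_pos"];R=Ro.from_rotvec(o["ee_rot"])
    h=np.radians(head);c,s=np.cos(h),np.sin(h)
    Rt=Ro.from_matrix(np.array([[c,s,0],[s,-c,0],[0,0,-1]]).T.T)
    rv=(R.inv()*Rt).as_rotvec();d=np.array([x,y,z])-p
    print("t",o["time"],"tcp",p,"saw",w2saw(p),"F",o["wrist_force"],"w",o["gripper_width"],"q",o["joints"])
    print("turn first",rv,"deg",np.degrees(rv)," then shift mm",Rt.inv().apply(d)," | shift in current frame",R.inv().apply(d))
E
python3 - <<'E'
from h import *
t=lambda x,y:(180+x/4-.4,235+y/4-.4); s=lambda x,y:(145+x/4.5-.4,180+y/4.5-.4)
P=onz("top",[t(383,148),t(540,143)],18);N=onz("top",[t(722,135)],16)
print(P,N, onz("scene",[s(367,270),s(400,548)],17))
print("bar ends purple scene sides")
plan(474.5,238.5,3,-27.3)
E
```

```text
[[437.7125  90.919   18.    ]
 [440.243    4.2527  18.    ]] [[444.137  -96.8182  16.    ]] [[ 439.9915   90.5075   17.    ]
 [ 445.4431 -100.3224   17.    ]]
bar ends purple scene sides
t 0.1 tcp [253.904  625.0113 204.8668] saw [-244.428   617.5697] F [ 0.5835  0.2739 -0.0248] w 93.93233675766244 q [-1.3345  0.4266  0.0739  1.6065 -0.0341  1.1108 -0.0671]
turn first [0.001  0.0008 1.6614] deg [ 0.0569  0.0439 95.1925]  then shift mm [373.2987 242.2843 201.8668]  | shift in current frame [-274.8497  349.8211  202.2044]
```

```bash
python3 -m pendant '[[-1,[-0.0229,0.02915,0],[0,0,0]],[-1,[-0.0229,0.02915,0],[0,0,0]],[-1,[-0.0229,0.02915,0],[0,0,0]],[-1,[-0.0229,0.02915,0],[0,0,0]],[-1,[-0.0229,0.02915,0],[0,0,0]],[-1,[-0.0229,0.02915,0],[0,0,0]],[-1,[-0.0229,0.02915,0],[0,0,0]],[-1,[-0.0229,0.02915,0],[0,0,0]],[-1,[-0.0229,0.02915,0],[0,0,0]],[-1,[-0.0229,0.02915,0],[0,0,0]],[-1,[-0.0229,0.02915,0],[0,0,0]],[-1,[-0.0229,0.02915,0],[0,0,0]]]'
python3 -m pendant '[[-0.2,[0,0,0.005],[0,0,0.12]],[-0.2,[0,0,0.005],[0,0,0.12]],[-0.2,[0,0,0.005],[0,0,0.12]],[-0.2,[0,0,0.005],[0,0,0.12]],[-0.2,[0,0,0.005],[0,0,0.12]],[-0.2,[0,0,0.005],[0,0,0.12]],[-0.2,[0,0,0.005],[0,0,0.12]],[-0.2,[0,0,0.005],[0,0,0.12]],[-0.2,[0,0,0.005],[0,0,0.12]],[-0.2,[0,0,0.005],[0,0,0.12]],[-0.2,[0,0,0.005],[0,0,0.12]],[-0.2,[0,0,0.005],[0,0,0.12]]]'
python3 -c "
from h import *
plan(474.5,238.5,3,-27.3)"
```

```text
time: 1.1
tcp_pos: [475.1, 237.3, 205.5]
ee_rot: [-2.606, -1.754, 0.0]
wrist_force: [0.1, 0.7, 0.1]
gripper_width: 93.9
time: 2.1
tcp_pos: [474.5, 239.0, 145.1]
ee_rot: [3.115, -0.409, -0.0]
wrist_force: [-0.0, 0.4, 0.2]
gripper_width: 56.5
t 2.1 tcp [474.4689 238.9931 145.0571] saw [-105.5993  195.192 ] F [-0.0261  0.4012  0.22  ] w 56.47300196194457 q [-0.992   0.2796  0.4803  2.0101 -0.1648  0.8893 -0.6843]
turn first [0.0004 0.0002 0.2155] deg [ 0.0221  0.0125 12.3463]  then shift mm [  0.2538   0.424  142.0571]  | shift in current frame [  0.1939   0.4175 142.0572]
```

```bash
python3 -m pendant '[[-0.2,[0,0,0.03],[0,0,0.1078]],[-0.2,[0,0,0.03],[0,0,0.1078]],[-0.2,[0,0,0.03],[0,0,0]],[-0.2,[0,0,0.025],[0,0,0]],[-0.2,[0,0,0.015],[0,0,0]],[-0.2,[0,0,0.008],[0,0,0]],[-0.2,[0,0,0.003],[0,0,0]],[-0.2,[0,0,0.0],[0,0,0]]]'
python3 - <<'E'
from h import *
for n in("top","scene"):
    im=eyes.grab_frame(n);cv2.imwrite(f"pics/{n}1.png",im[:,:,::-1])
a=cv2.imread("pics/top1.png")[200:300,160:290];b=cv2.imread("pics/scene1.png")[150:250,180:310]
cv2.imwrite("pics/g1.png",cv2.resize(np.vstack([a,b]),None,fx=3,fy=3))
plan(474.5,238.5,3,-27.3)
E
```

```text
time: 2.77
tcp_pos: [474.7, 238.9, 4.4]
ee_rot: [3.054, -0.733, -0.0]
wrist_force: [0.3, -0.5, -0.0]
gripper_width: 56.5
t 2.8667 tcp [475.2075 239.3338   5.347 ] saw [-104.8074  195.3779] F [ 0.3955 -0.1774  0.4447] w 56.2546742820304 q [-0.9193  0.5045  0.4132  2.0958 -0.3485  0.6051 -0.7335]
turn first [-0.001  -0.0005  0.0057] deg [-0.0593 -0.0272  0.3265]  then shift mm [-0.2463  1.0655  2.347 ]  | shift in current frame [-0.2535  1.0665  2.3457]
```

View pics/g1.png

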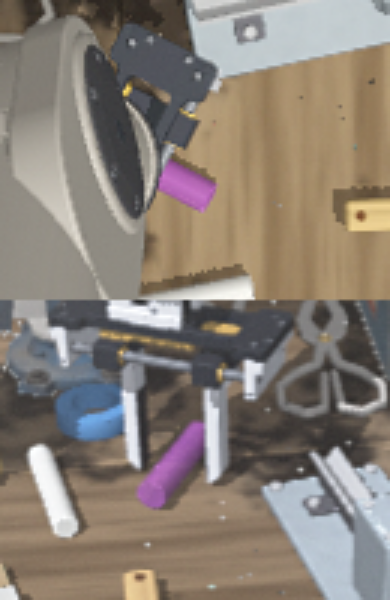

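The bar is between the fingers, lying along the pads. Closing now.

```bash
python3 -m pendant '[[1,[0,0,0.001],[0,0,0]],[1,[0,0,0],[0,0,0]],[1,[0,0,0],[0,0,0]],[1,[0,0,0],[0,0,0]],[1,[0,0,0],[0,0,0]],[1,[0,0,0],[0,0,0]]]' 25
python3 -m pendant '[[1,[0,0,-0.02],[0,0,0]],[1,[0,0,-0.04],[0,0,0]],[1,[0,0,-0.04],[0,0,0]],[1,[0,0,-0.02],[0,0,0]],[1,[0,0,0],[0,0,-0.12]],[1,[0,0,0],[0,0,-0.12]],[1,[0,0,0],[0,0,-0.12]],[1,[0,0,0],[0,0,-0.12]],[1,[0,0,0],[0,0,-0.12]],[1,[0,0,0],[0,0,-0.078]],[1,[0,0,0],[0,0,0]]]'
python3 - <<'E'
from h import *
for n in("top","scene"):
    im=eyes.grab_frame(n);cv2.imwrite(f"pics/{n}2.png",im[:,:,::-1])
a=cv2.imread("pics/top2.png")[160:300,150:350];b=cv2.imread("pics/scene2.png")[110:250,160:360]
cv2.imwrite("pics/g2.png",cv2.resize(np.vstack([a,b]),None,fx=2.1,fy=2.1))
x,y=saw2w(0,80)
plan(x,y,39,11.55)
E
```

```text
time: 3.37
tcp_pos: [474.7, 239.2, 3.6]
ee_rot: [-3.055, 0.732, -0.0]
wrist_force: [-0.5, 0.3, 3.1]
gripper_width: 24.5
time: 4.28
tcp_pos: [474.6, 238.9, 123.5]
ee_rot: [-3.124, -0.331, 0.0]
wrist_force: [0.4, 0.6, -0.2]
gripper_width: 24.1
t 4.3833 tcp [474.6289 238.9044 123.4179] saw [-105.4603  195.073 ] F [-0.3964 -0.5799 -0.2765] w 24.33613023062907 q [-0.9069  0.3012  0.3812  2.0244 -0.1485  0.8423 -0.2381]
turn first [0.     0.0002 0.0024] deg [0.0005 0.014  0.1368]  then shift mm [105.452  115.0643  84.4179]  | shift in current frame [105.1975 115.3149  84.3933]
```

View pics/g2.png

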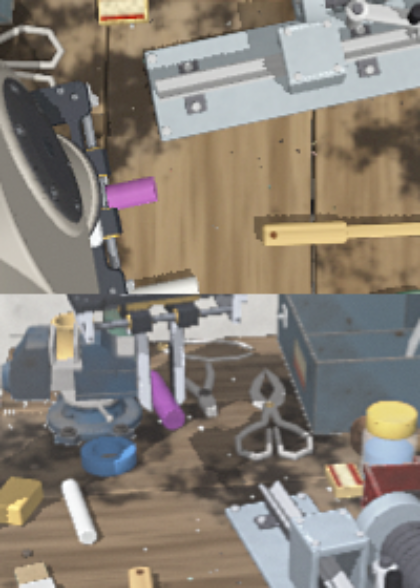

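Run:
```python
from h import *
t=cv2.imread("pics/top2.png");s=cv2.imread("pics/scene2.png")
cv2.imwrite("pics/g2b.png",cv2.resize(np.hstack([t[235:265,190:230],s[145:175,220:260]]),None,fx=10,fy=10,interpolation=2))
print(proj("top",[[484.6,190,132.5],[474.6,239,132.5]]),proj("scene",[[484.6,190,132.5],[474.6,239,132.5]]))
```

```text
[[222.6406 249.4576]
 [197.4916 254.6243]] [[241.6669 168.9657]
 [235.8387 159.129 ]]
```

View pics/g2b.png

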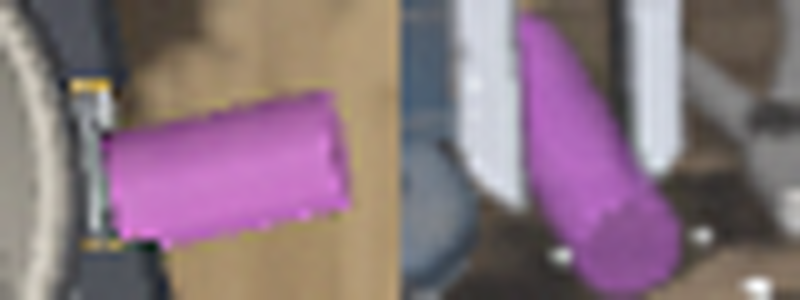

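```bash
python3 -m pendant '[[1,[0.026,0.0288,0],[0,0,0.0024]],[1,[0.0264,0.0288,0],[0,0,0]],[1,[0.0264,0.0288,0],[0,0,0]],[1,[0.0264,0.0288,0.01],[0,0,0]],[1,[0,0,0.03],[0,0,0]],[1,[0,0,0.025],[0,0,0]],[1,[0,0,0.007],[0,0,0]],[1,[0,0,0],[0,0,0]],[1,[0,0,0],[0,0,0]]]'
python3 - <<'E'
from h import *
for n in("top","scene"):
    im=eyes.grab_frame(n);cv2.imwrite(f"pics/{n}3.png",im[:,:,::-1])
a=cv2.imread("pics/top3.png")[150:240,210:330];b=cv2.imread("pics/scene3.png")[150:240,240:360]
cv2.imwrite("pics/g3.png",cv2.resize(np.vstack([a,b]),None,fx=3.3,fy=3.3,interpolation=2))
x,y=saw2w(0,80)
plan(x,y,39,11.55)
e=[*saw2w(0,30),59.5-3]
print(proj("top",[e]),proj("scene",[e]))
E
```

```text
time: 5.13
tcp_pos: [601.2, 148.1, 52.1]
ee_rot: [3.125, 0.32, -0.0]
wrist_force: [0.5, 0.2, 0.1]
gripper_width: 24.4
t 5.2333 tcp [601.8547 148.4316  53.0583] saw [ 1.0829 80.9572] F [-0.647   0.7355 -0.5199] w 24.403836671660386 q [-0.6269  0.533   0.3713  1.8733 -0.2651  0.7815  0.0916]
turn first [-0.0003 -0.0019  0.0033] deg [-0.0187 -0.1075  0.1895]  then shift mm [-1.0829  0.9501 14.0583]  | shift in current frame [-1.1124  0.951  14.056 ]
[[271.3927 191.1856]] [[304.5504 216.6751]]
```

View pics/g3.png

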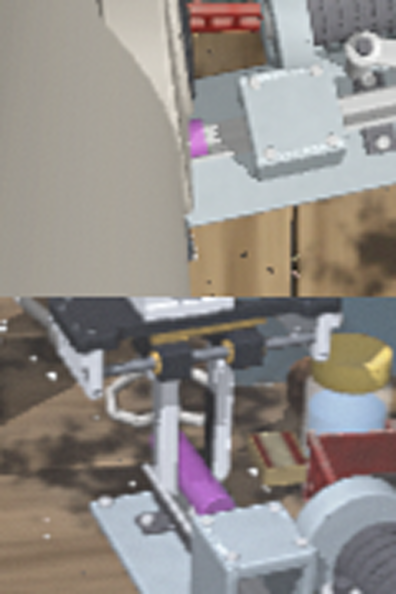

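```bash
python3 -m pendant '[[1,[-0.0005,0,0.006],[0,0,0]],[1,[0,0,0.005],[0,0,0]],[1,[0,0,0.002],[0,0,0]],[1,[0,0,0],[0,0,0]],[1,[0,0,0],[0,0,0]]]'
python3 -c "
from h import *
plan(*saw2w(0,80),39,11.55);print(robot.observe()['moment'])"
```

```text
time: 5.65
tcp_pos: [600.5, 148.0, 38.5]
ee_rot: [-3.125, -0.322, 0.0]
wrist_force: [-2.8, 0.6, 1.5]
gripper_width: 24.4
t 5.65 tcp [600.4776 147.9526  38.5173] saw [-0.3623 80.7636] F [-2.7833  0.5677  1.4975] w 24.366549042625802 q [-0.6195  0.5519  0.3622  1.8815 -0.2745  0.7569  0.0996]
turn first [-0.0003  0.0003  0.0035] deg [-0.0174  0.0144  0.2031]  then shift mm [ 0.3623  0.7565 -0.4827]  | shift in current frame [ 0.3595  0.7576 -0.483 ]
[0.1939 0.5323 0.0754]
```

```bash
python3 -m pendant '[[0.0,[0,0,0],[0,0,0]],[0.0,[0,0,0],[0,0,0]],[0.0,[0,0,0],[0,0,0]],[0.0,[0,0,0],[0,0,0]],[0.0,[0,0,-0.01],[0,0,0]],[0.0,[0,0,-0.03],[0,0,0]],[0.0,[0,0,-0.035],[0,0,0]],[0.0,[0,0,-0.035],[0,0,0]],[0.0,[-0.04,0,0],[0,0,0]],[0.0,[-0.04,0,0],[0,0,0]],[0.0,[-0.04,0,0],[0,0,0]],[0.0,[-0.04,0,0],[0,0,0]]]'
python3 - <<'E'
from h import *
for n in("top","scene"):
    im=eyes.grab_frame(n);cv2.imwrite(f"pics/{n}4.png",im[:,:,::-1])
a=cv2.imread("pics/top4.png")[150:240,210:330];b=cv2.imread("pics/scene4.png")[180:270,240:360]
cv2.imwrite("pics/g4.png",cv2.resize(np.vstack([a,b]),None,fx=3.3,fy=3.3,interpolation=2))
plan(440.6,26,2,1.8)
E
```

```text
time: 6.65
tcp_pos: [442.4, 114.6, 148.8]
ee_rot: [-3.125, -0.321, -0.001]
wrist_force: [-0.1, 0.8, 0.6]
gripper_width: 46.5
t 6.75 tcp [438.7226 113.5711 148.6466] saw [-165.733    79.4599] F [ 0.4007  0.627  -0.7641] w 47.117829240144886 q [-0.796   0.1313  0.4397  2.1632 -0.0761  0.8632 -0.1051]
turn first [-0.0015  0.0027  0.1734] deg [-0.0847  0.1554  9.9326]  then shift mm [ -0.8742  87.5869 146.6466]  | shift in current frame [-15.5921  86.3733 146.5401]
```

View pics/g4.png

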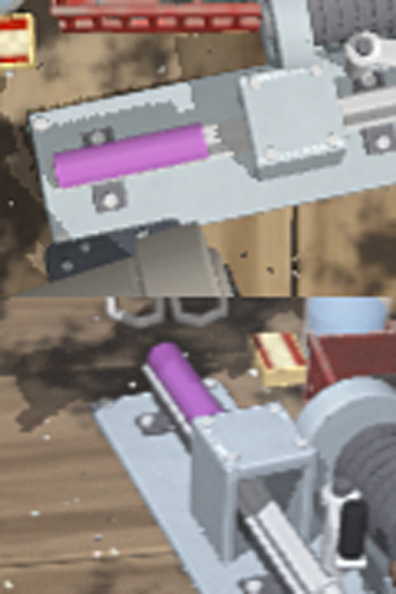

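```bash
cat >> h.py <<'E'
def bar(n,im,z=47.7):
    hsv=cv2.cvtColor(im,cv2.COLOR_BGR2HSV);m=cv2.inRange(hsv,np.array((135,80,40)),np.array((165,255,255)))
    c=max(cv2.findContours(m,0,1)[0],key=cv2.contourArea)
    P=onz(n,c.reshape(-1,2),z);r=cv2.minAreaRect(P[:,:2].astype(np.float32))
    return r,P
E
python3 - <<'E'
from h import *
for n in ("top","scene"):
    r,P=bar(n,cv2.imread(f"pics/{n}4.png"));print(n,r,w2saw(r[0]));Q=np.array([w2saw(p) for p in P]);print(Q.min(0),Q.max(0))
E
```

```text
top ((600.6144409179688, 147.12127685546875), (23.529067993164062, 99.79859924316406), 11.979865074157715) [-0.3947 79.9216]
[-12.4808  29.985 ] [ 11.2707 129.7955]
scene ((599.1497192382812, 162.3714599609375), (26.498010635375977, 97.56159973144531), 12.01694107055664) [ 1.2233 95.157 ]
[-12.1264  46.2725] [ 14.4849 143.9615]
```

```bash
python3 -m pendant '[[0.1,[0,0,0],[0,0,0.0867]],[0.1,[0,0,0],[0,0,0.0867]],[0.1,[-0.0005,0.03,0.01],[0,0,0]],[0.1,[0,0.03,0.03],[0,0,0]],[0.1,[0,0.0276,0.03],[0,0,0]],[0.1,[0,0,0.03],[0,0,0]],[0.1,[0,0,0.025],[0,0,0]],[0.1,[0,0,0.012],[0,0,0]],[0.1,[0,0,0.004],[0,0,0]],[0.1,[0,0,0.003],[0,0,0]],[0.1,[0,0,0.001],[0,0,0]],[0.1,[0,0,0],[0,0,0]]]'
python3 - <<'E'
from h import *
for n in("top","scene"):
    im=eyes.grab_frame(n);cv2.imwrite(f"pics/{n}5.png",im[:,:,::-1])
a=cv2.imread("pics/top5.png")[220:320,250:380];b=cv2.imread("pics/scene5.png")[220:320,180:310]
cv2.imwrite("pics/g5.png",cv2.resize(np.vstack([a,b]),None,fx=3,fy=3,interpolation=2))
plan(440.6,26,2,1.8)
E
```

```text
time: 7.75
tcp_pos: [446.9, 28.3, 4.8]
ee_rot: [-3.141, -0.05, -0.002]
wrist_force: [-0.4, 0.3, -0.0]
gripper_width: 42.2
t 7.85 tcp [446.9389  28.4308   4.8926] saw [-174.7278   -5.6055] F [ 0.5036 -0.6442  0.4228] w 42.20206547671331 q [-0.5502  0.4008  0.406   2.2783 -0.3204  0.5125  0.1397]
turn first [-0.0006 -0.0015  0.0004] deg [-0.0335 -0.0862  0.0225]  then shift mm [-6.4121  2.2305  2.8926]  | shift in current frame [-6.4173  2.2297  2.8816]
```

View pics/g5.png

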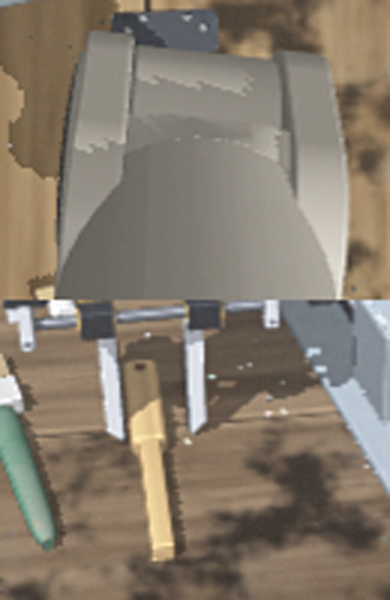

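```bash
python3 -m pendant '[[0.1,[-0.0064,0.0022,0.001],[0,0,0]],[0.1,[0,0,0.0015],[0,0,0]],[0.1,[0,0,0],[0,0,0]]]'
python3 -c "
from h import *
plan(440.6,26,2,1.8)"
```

```text
time: 8.1
tcp_pos: [439.5, 25.7, 1.6]
ee_rot: [-3.141, -0.05, 0.0]
wrist_force: [-0.5, 0.2, 0.3]
gripper_width: 42.4
t 8.1 tcp [439.4757  25.6726   1.5754] saw [-182.5924   -6.8138] F [-0.5297  0.1555  0.3263] w 42.36534145292211 q [-0.5452  0.3993  0.402   2.2943 -0.3239  0.4991  0.1463]
turn first [-0.0002  0.0001  0.0001] deg [-0.0107  0.0062  0.0077]  then shift mm [ 1.134  -0.2919 -0.4246]  | shift in current frame [ 1.134  -0.2918 -0.4247]
```

```bash
python3 -m pendant '[[1,[0.001,0,0],[0,0,0]],[1,[0,0,0],[0,0,0]],[1,[0,0,0],[0,0,0]],[1,[0,0,0],[0,0,0]],[1,[0,0,0],[0,0,0]],[1,[0,0,-0.01],[0,0,0]],[1,[0,0,-0.03],[0,0,0]],[1,[0,0,-0.04],[0,0,0]],[1,[0,0,-0.04],[0,0,0]],[1,[0,0,-0.02],[0,0,0]],[1,[0,0,0],[0,0,0]]]' 40
python3 - <<'E'
from h import *
for n in("top","scene"):
    im=eyes.grab_frame(n);cv2.imwrite(f"pics/{n}6.png",im[:,:,::-1])
a=cv2.imread("pics/top6.png")[200:300,250:400];b=cv2.imread("pics/scene6.png")[180:280,180:330]
cv2.imwrite("pics/g6.png",cv2.resize(np.vstack([a,b]),None,fx=3,fy=3,interpolation=2))
plan(*saw2w(0,270),120,11.8)
o=robot.observe();p=o["tcp_pos"]
e=[p[0]+125*.0314,p[1]-125,p[2]+7.4];j=[p[0]+25*.0314,p[1]-25,p[2]+7.4];print(proj("top",[e,j]),proj("scene",[e,j]))
E
```

```text
time: 9.02
tcp_pos: [443.0, 26.0, 146.1]
ee_rot: [-3.138, -0.049, -0.009]
wrist_force: [1.4, -1.4, 0.1]
gripper_width: 23.4
t 9.1167 tcp [441.1501  26.0558 142.4514] saw [-180.8751   -6.7736] F [-0.4749 -0.2889 -1.0854] w 23.46869033483593 q [-0.7126  0.1205  0.5535  2.1993 -0.0865  0.8396 -0.0727]
turn first [-0.0012 -0.0019 -0.174 ] deg [-0.0659 -0.1071 -9.9704]  then shift mm [ 182.0821 -275.9874   22.4514]  | shift in current frame [ 131.5077 -303.3151   23.0794]
[[373.9785 269.8512]
 [321.0724 271.7875]] [[229.2309 242.5915]
 [225.0147 210.2646]]
```

View pics/g6.png

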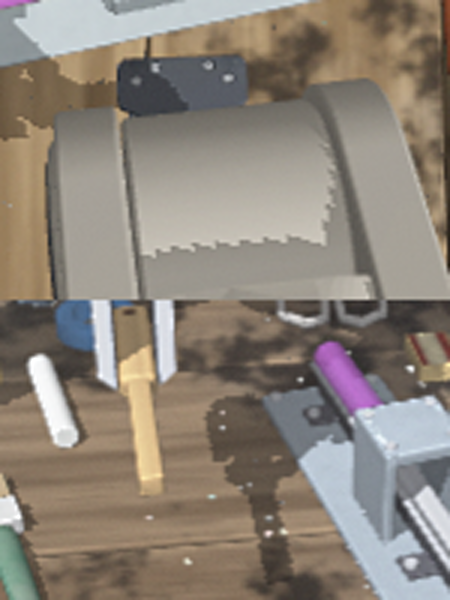

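Run:
```python
import cv2
a=cv2.imread("pics/top0.png")[20:190,0:240];b=cv2.imread("pics/scene0.png")[30:220,270:440]
cv2.imwrite("pics/tb_t.png",cv2.resize(a,None,fx=3,fy=3,interpolation=2));cv2.imwrite("pics/tb_s.png",cv2.resize(b,None,fx=3,fy=3,interpolation=2))
```

```text
(no output)
```

View pics/tb_t.png

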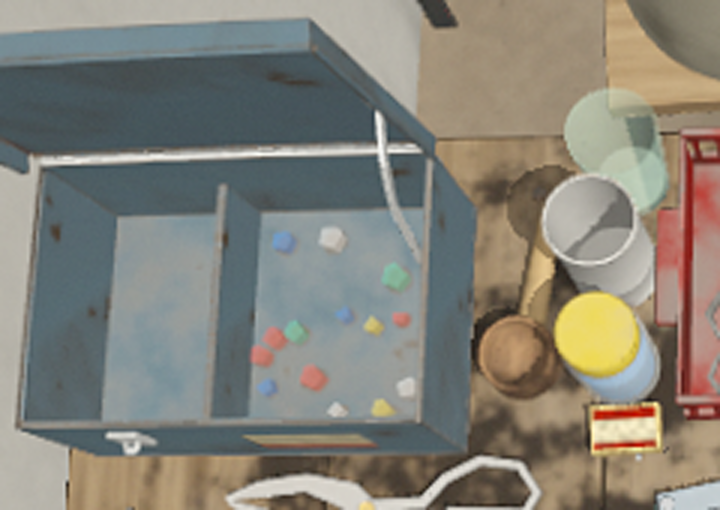

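View pics/tb_s.png

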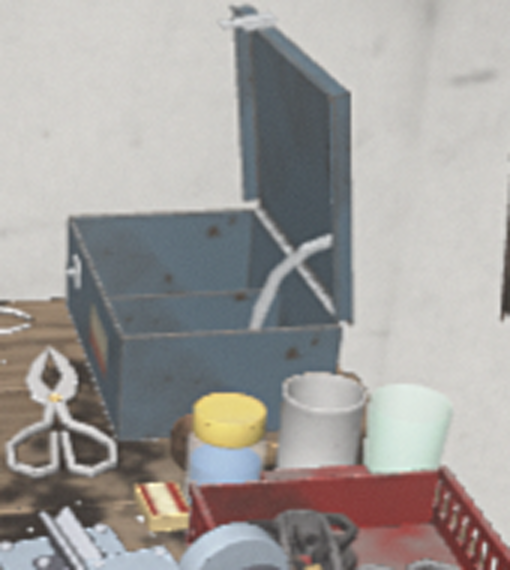

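Run:
```python
from h import *
T=lambda x,y:(x/3-.3,20+y/3-.3);S=lambda x,y:(270+x/3-.3,30+y/3-.3)
for nm,s,t in (("box corner",S(122,337),T(418,425)),("box bottom",S(120,437),T(468,450)),("lid near corner top",S(238,8),T(310,22)),("yellow lid",S(230,410),T(597,333))):
    p,e=tri(s,t);print(nm,p,e,w2saw(p))
```

```text
box corner [671.0131 372.742  101.4635] 5.833182038087623 [113.7512 286.891 ]
box bottom [673.2276 368.8842   5.02  ] 3.9068059236388115 [115.1486 282.6677]
lid near corner top [761.8739 320.1256 398.0461] 48.93941284432739 [192.2429 217.1471]
yellow lid [738.0437 251.2535  89.7513] 3.739990269021411 [155.1058 154.437 ]
```

The toolbox tops out at about z 100 mm and lies at saw x above 110. The gripper body stays above z 140, so it clears. Moving the stick in behind the bar.

```bash
python3 -m pendant '[[1,[0.0131,-0.0303,0],[0,0,0]],[1,[0.0131,-0.0303,0],[0,0,0]],[1,[0.0131,-0.0303,0],[0,0,0]],[1,[0.0131,-0.0303,0],[0,0,0]],[1,[0.0131,-0.0303,0],[0,0,0]],[1,[0.0131,-0.0303,0],[0,0,0]],[1,[0.0131,-0.0303,0],[0,0,0]],[1,[0.0131,-0.0303,0],[0,0,0]],[1,[0.0131,-0.0303,0],[0,0,0]],[1,[0.0131,-0.0303,0],[0,0,0]],[1,[0,0,0],[0,0,-0.087]],[1,[0,0,0],[0,0,-0.087]]]'
python3 - <<'E'
from h import *
for n in("top","scene"):
    im=eyes.grab_frame(n);cv2.imwrite(f"pics/{n}7.png",im[:,:,::-1])
cv2.imwrite("pics/g7.png",np.vstack([cv2.imread("pics/top7.png")[100:400],cv2.imread("pics/scene7.png")[60:310]]))
plan(*saw2w(0,270),44,11.8)
E
```

```text
time: 10.12
tcp_pos: [561.4, 334.1, 138.7]
ee_rot: [3.122, 0.331, -0.005]
wrist_force: [0.2, -0.4, -0.9]
gripper_width: 23.5
t 10.2167 tcp [561.6335 332.0952 139.4425] saw [ -1.5565 268.963 ] F [-0.0851  0.1666 -1.0035] w 23.709788455953134 q [-0.9076  0.474   0.371   1.7338 -0.2007  0.9746 -0.2525]
turn first [0.0017 0.0029 0.0016] deg [0.0987 0.164  0.0936]  then shift mm [ 1.561  -1.0539 95.4425]  | shift in current frame [ 1.836  -1.2155 95.4357]
```

View pics/g7.png

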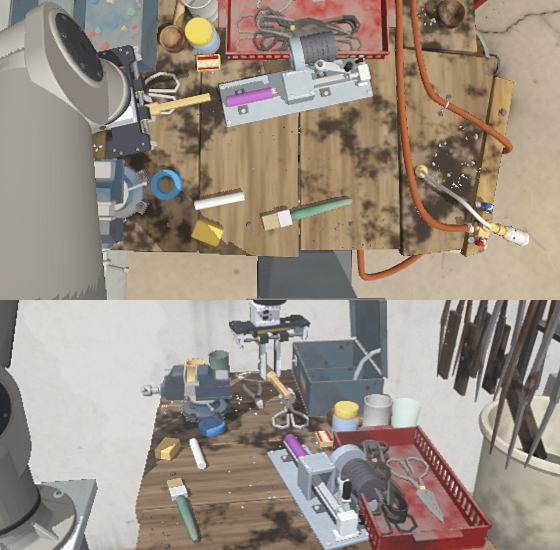

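```bash
python3 -m pendant '[[1,[0.0016,-0.001,0.03],[0.0017,0.0029,0.0016]],[1,[0,0,0.03],[0,0,0]],[1,[0,0,0.025],[0,0,0]],[1,[0,0,0.008],[0,0,0]],[1,[0,0,0.0],[0,0,0]],[1,[0,0,0],[0,0,0]]]'
python3 - <<'E'
from h import *
for n in("top","scene"):
    im=eyes.grab_frame(n);cv2.imwrite(f"pics/{n}8.png",im[:,:,::-1])
a=cv2.imread("pics/top8.png")[160:235,130:280];b=cv2.imread("pics/scene8.png")[130:230,220:370]
cv2.imwrite("pics/g8.png",cv2.resize(np.vstack([a,b]),None,fx=4,fy=3.4,interpolation=2))
plan(*saw2w(0,270),44,11.8)
p=robot.observe()["tcp_pos"]
e=[[*saw2w(0,w2saw(p)[1]-125),p[2]+7.4],[*saw2w(0,w2saw(p)[1]-25),p[2]+7.4]]
print(proj("top",e),proj("scene",e))
E
```

```text
time: 10.72
tcp_pos: [564.0, 333.7, 48.8]
ee_rot: [-3.124, -0.317, -0.004]
wrist_force: [-0.0, 0.2, -0.5]
gripper_width: 23.5
t 10.8167 tcp [564.6996 334.38    50.013 ] saw [  1.9052 270.5879] F [-0.0932  0.6058 -0.7068] w 23.51168420999943 q [-0.8769  0.5801  0.3333  1.7886 -0.251   0.8093 -0.2179]
turn first [-0.0024 -0.0045 -0.0031] deg [-0.1356 -0.2592 -0.1801]  then shift mm [-1.9075  0.5557  6.013 ]  | shift in current frame [-1.9329  0.5759  6.003 ]
[[218.7838 201.9758]
 [173.4936 211.3797]] [[286.3501 190.3714]
 [272.8147 171.0924]]
```

View pics/g8.png

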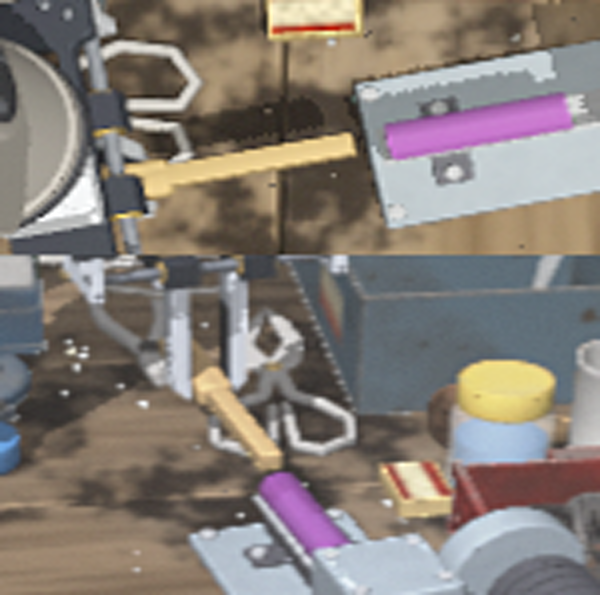

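```bash
python3 -m pendant '[[1,[-0.0019,0,0.004],[-0.0024,-0.0045,-0.0031]],[1,[0,0,0.001],[0,0,0]],[1,[0,0.003,0],[0,0,0]],[1,[0,0.004,0],[0,0,0]],[1,[0,0.004,0],[0,0,0]],[1,[0,0,0],[0,0,0]]]'
python3 -c "
from h import *
plan(*saw2w(0,115),45,11.8)"
```

```text
time: 11.32
tcp_pos: [564.7, 321.6, 43.7]
ee_rot: [3.124, 0.322, -0.002]
wrist_force: [0.2, -0.8, -1.2]
gripper_width: 24.0
t 11.3167 tcp [564.7326 321.6009  43.7288] saw [ -0.6208 258.0602] F [ 0.1781 -0.8305 -1.2116] w 23.952789836413846 q [-0.8606  0.583   0.3312  1.8011 -0.2513  0.8007 -0.1982]
turn first [ 0.0012  0.0014 -0.0003] deg [ 0.0669  0.0821 -0.0149]  then shift mm [ -0.008  143.0452  -1.2712]  | shift in current frame [  0.0276 143.0465  -1.1043]
```

```bash
python3 -m pendant '[[1,[0,0.006,-0.001],[0.001,0.001,0]],[1,[0,0.01,0],[0,0,0]],[1,[0,0.01,0],[0,0,0]],[1,[0,0.01,0],[0,0,0]],[1,[0,0.01,0],[0,0,0]],[1,[0,0.01,0],[0,0,0]],[1,[0,0.006,0],[0,0,0]],[1,[0,0.002,0],[0,0,0]]]'
python3 - <<'E'
from h import *
for n in("top","scene"):
    im=eyes.grab_frame(n);cv2.imwrite(f"pics/{n}9.png",im[:,:,::-1])
a=cv2.imread("pics/top9.png")[150:225,170:320];b=cv2.imread("pics/scene9.png")[150:250,240:390]
cv2.imwrite("pics/g9.png",cv2.resize(np.vstack([a,b]),None,fx=4,fy=3.4,interpolation=2))
plan(*saw2w(0,115),45,11.8)
E
```

```text
time: 11.98
tcp_pos: [577.9, 258.6, 44.6]
ee_rot: [3.125, 0.322, -0.001]
wrist_force: [0.4, 0.9, -1.7]
gripper_width: 23.5
t 12.0833 tcp [577.546  259.8538  44.5194] saw [ -0.4281 194.9952] F [-0.2629  0.4366 -1.4202] w 23.638496439028145 q [-0.7737  0.5592  0.3335  1.8417 -0.2496  0.7822 -0.1027]
turn first [-0.0002  0.0007  0.0004] deg [-0.0141  0.0398  0.0212]  then shift mm [ 0.0765 79.9827 -0.4806]  | shift in current frame [ 0.0465 79.9826 -0.5004]
```

View pics/g9.png

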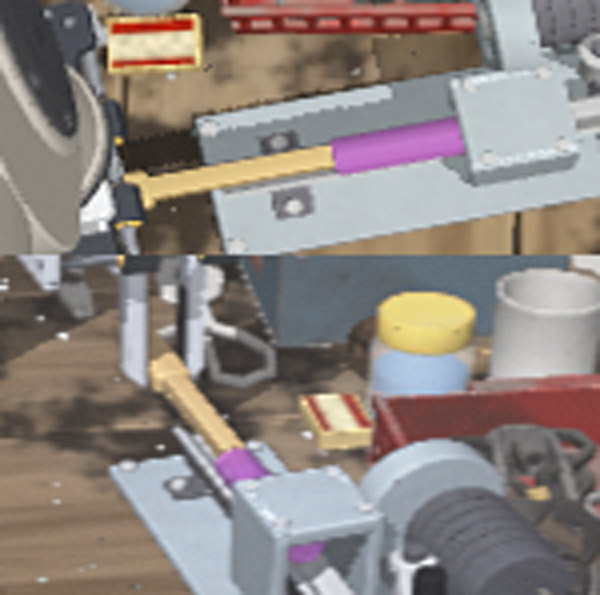

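```bash
python3 -m pendant '[[1,[0,0.006,0],[0,0,0]],[1,[0,0.01,0],[0,0,0]],[1,[0,0.01,0],[0,0,0]],[1,[0,0.01,0],[0,0,0]],[1,[0,0.01,0],[0,0,0]],[1,[0,0.01,0],[0,0,0]],[1,[0,0.01,0],[0,0,0]],[1,[0,0.008,0],[0,0,0]],[1,[0,0.004,0],[0,0,0]],[1,[0,0.002,0],[0,0,0]]]'
python3 - <<'E'
from h import *
for n in("top","scene"):
    im=eyes.grab_frame(n);cv2.imwrite(f"pics/{n}10.png",im[:,:,::-1])
a=cv2.imread("pics/top10.png")[145:215,280:380];b=cv2.imread("pics/scene10.png")[225:300,290:390]
cv2.imwrite("pics/g10.png",np.vstack([cv2.resize(a,None,fx=4,fy=4,interpolation=2),cv2.resize(b,None,fx=4,fy=4,interpolation=2)]))
plan(*saw2w(0,88),45,11.8)
E
```

```text
time: 12.92
tcp_pos: [594.1, 181.1, 44.5]
ee_rot: [-3.125, -0.323, 0.001]
wrist_force: [1.2, 0.4, -0.3]
gripper_width: 23.6
t 13.0167 tcp [593.8831 181.8642  44.4571] saw [ -0.0345 115.3103] F [ 0.1749 -0.3973 -0.7944] w 23.634659994995523 q [-0.6558  0.5433  0.3373  1.8709 -0.2492  0.769   0.0235]
turn first [-0.0003  0.0007  0.0008] deg [-0.017   0.0406  0.0441]  then shift mm [-0.0856 27.3013 -0.5429]  | shift in current frame [-0.107  27.301  -0.5509]
```

View pics/g10.png

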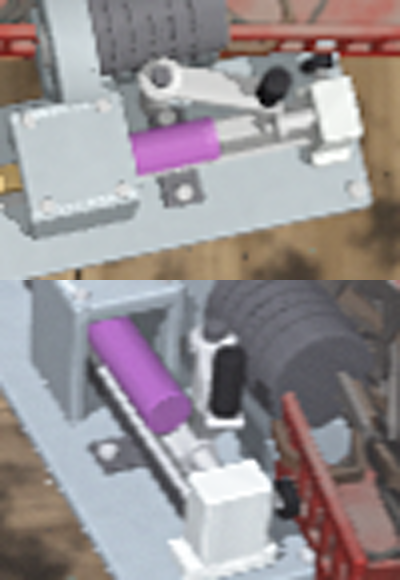

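```bash
python3 -m pendant '[[1,[0,0.004,0],[0,0,0]],[1,[0,0.005,0],[0,0,0]],[1,[0,0.005,0],[0,0,0]],[1,[0,0.004,0],[0,0,0]],[1,[0,0.002,0],[0,0,0]],[1,[0,0,0],[0,0,0]]]'
python3 - <<'E'
from h import *
for n in("top","scene"):
    im=eyes.grab_frame(n);cv2.imwrite(f"pics/{n}11.png",im[:,:,::-1])
a=cv2.imread("pics/top11.png")[160:205,310:380];b=cv2.imread("pics/scene11.png")[235:300,310:380]
cv2.imwrite("pics/g11.png",np.vstack([cv2.resize(a,None,fx=7,fy=7,interpolation=2),cv2.resize(b,None,fx=7,fy=7,interpolation=2)])[:800])
plan(*saw2w(0,88),45,11.8)
E
```

```text
time: 13.52
tcp_pos: [598.1, 161.7, 44.5]
ee_rot: [3.125, 0.323, -0.001]
wrist_force: [0.3, 0.1, -0.6]
gripper_width: 23.6
t 13.6167 tcp [597.9813 162.4459  44.479 ] saw [ 0.0934 95.4638] F [-0.3751  0.6703 -1.1708] w 23.400413720906062 q [-0.6252  0.5415  0.3383  1.8744 -0.2495  0.7674  0.0558]
turn first [-0.0003  0.0007  0.0008] deg [-0.0176  0.0373  0.0483]  then shift mm [-0.1261  7.4552 -0.521 ]  | shift in current frame [-0.1328  7.455  -0.5232]
```

View pics/g11.png

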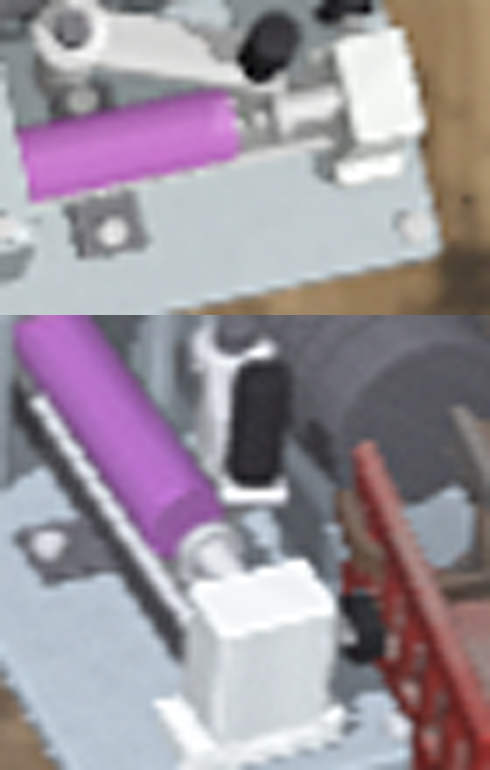

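```bash
for i in 1; do python3 -m pendant '[[1,[0,0.002,0],[0,0,0]],[1,[0,0.002,0],[0,0,0]]]'; python3 -m pendant '[[1,[0,0.0015,0],[0,0,0]]]';python3 -m pendant '[[1,[0,0.0015,0],[0,0,0]]]';python3 -m pendant '[[1,[0,0.0015,0],[0,0,0]]]'; done
```

```text
time: 13.78
tcp_pos: [598.7, 158.8, 44.5]
ee_rot: [-3.124, -0.325, 0.001]
wrist_force: [-0.7, -0.0, -0.4]
gripper_width: 23.9
time: 13.87
tcp_pos: [599.1, 157.1, 44.5]
ee_rot: [-3.124, -0.325, 0.001]
wrist_force: [-0.3, 1.7, -0.8]
gripper_width: 23.7
time: 13.95
tcp_pos: [599.4, 155.6, 44.5]
ee_rot: [-3.124, -0.325, 0.001]
wrist_force: [0.3, 1.1, -1.7]
gripper_width: 23.5
time: 14.03
tcp_pos: [599.7, 154.1, 44.5]
ee_rot: [-3.125, -0.325, 0.001]
wrist_force: [-0.0, 1.0, -0.8]
gripper_width: 23.4
```

```bash
for i in 1; do python3 -m pendant '[[1,[0,0.0015,0],[0,0,0]]]' | grep -v rot;python3 -m pendant '[[1,[0,0.0015,0],[0,0,0]]]'| grep -v rot;python3 -m pendant '[[1,[0,0.0015,0],[0,0,0]]]'| grep -v rot; done
python3 - <<'E'
from h import *
for n in("top","scene"):
    im=eyes.grab_frame(n);cv2.imwrite(f"pics/{n}12.png",im[:,:,::-1])
a=cv2.imread("pics/top12.png")[160:205,310:380];b=cv2.imread("pics/scene12.png")[235:300,310:380]
cv2.imwrite("pics/g12.png",np.vstack([cv2.resize(a,None,fx=7,fy=7,interpolation=2),cv2.resize(b,None,fx=7,fy=7,interpolation=2)])[:800])
plan(*saw2w(0,88),45,11.8)
E
```

```text
time: 14.12
tcp_pos: [600.1, 152.6, 44.5]
wrist_force: [0.0, 0.8, -0.3]
gripper_width: 24.1
time: 14.2
tcp_pos: [600.3, 151.1, 44.4]
wrist_force: [0.7, 1.3, -1.5]
gripper_width: 23.9
time: 14.28
tcp_pos: [600.7, 149.7, 44.5]
wrist_force: [0.7, 0.7, -0.4]
gripper_width: 23.4
t 14.3833 tcp [600.6893 149.413   44.4942] saw [ 0.1375 82.152 ] F [-0.7129 -1.1294 -1.4598] w 23.422681130768897 q [-0.6047  0.5407  0.3391  1.876  -0.2497  0.7668  0.0773]
turn first [-0.0002  0.0006  0.0007] deg [-0.0101  0.0367  0.039 ]  then shift mm [-0.1118 -5.856  -0.5058]  | shift in current frame [-0.1081 -5.8562 -0.5047]
```

View pics/g12.png

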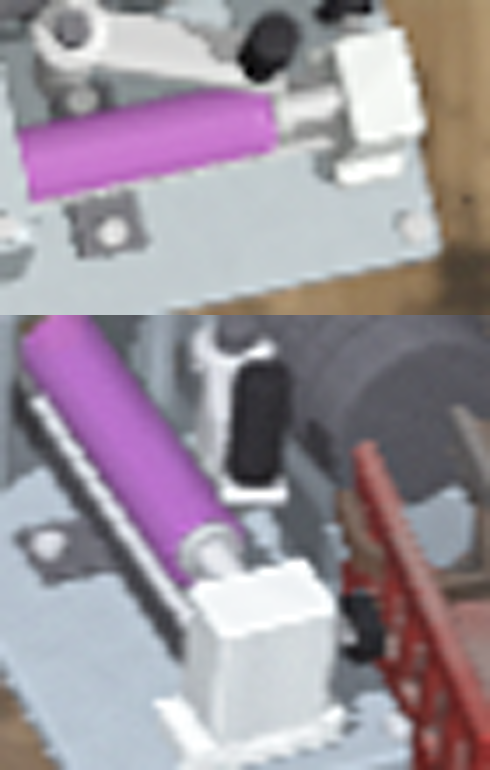

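```bash
python3 -m pendant '[[1,[0,0.0015,0],[0,0,0]]]' | grep -v rot;python3 -m pendant '[[1,[0,0.0015,0],[0,0,0]]]'| grep -v rot
python3 - <<'E'
from h import *
for k in (4,10,11,12):
    im=cv2.imread(f"pics/top{k}.png");r,P=bar("top",im);Q=np.array([w2saw(p) for p in P]);print(k,Q.min(0),Q.max(0),r[2])
E
```

```text
time: 14.47
tcp_pos: [600.9, 148.7, 44.4]
wrist_force: [-1.3, 6.8, -1.2]
gripper_width: 23.6
time: 14.55
tcp_pos: [601.0, 147.9, 44.4]
wrist_force: [-1.8, 7.1, -1.0]
gripper_width: 23.8
4 [-12.4808  29.985 ] [ 11.2707 129.7955] 11.979865074157715
10 [ -11.0369 -108.2189] [ 12.2724 -62.6694] 12.496840476989746
11 [ -11.0369 -128.451 ] [ 11.9228 -62.6694] 11.315732955932617
12 [ -11.0369 -141.1241] [ 12.2724 -62.6694] 12.06198501586914
```

```bash
python3 -m pendant '[[1,[0,0.0015,0],[0,0,0]],[1,[0,0.0015,0],[0,0,0]],[1,[0,0.0015,0],[0,0,0]],[1,[0,0.0015,0],[0,0,0]]]'
python3 - <<'E'
from h import *
for n in("top","scene"):
    im=eyes.grab_frame(n);cv2.imwrite(f"pics/{n}13.png",im[:,:,::-1])
a=cv2.imread("pics/top13.png")[160:205,310:380];b=cv2.imread("pics/scene13.png")[235:300,310:380]
cv2.imwrite("pics/g13.png",np.vstack([cv2.resize(a,None,fx=7,fy=7,interpolation=2),cv2.resize(b,None,fx=7,fy=7,interpolation=2)])[:800])
plan(*saw2w(0,73),45,11.8)
for k in (12,13):
    im=cv2.imread(f"pics/top{k}.png");r,P=bar("top",im);Q=np.array([w2saw(p) for p in P]);print(k,Q.min(0),Q.max(0),r[2])
E
```

```text
time: 14.88
tcp_pos: [602.2, 142.4, 44.5]
ee_rot: [-3.123, -0.326, 0.001]
wrist_force: [-1.6, 6.7, -0.4]
gripper_width: 24.0
t 14.9833 tcp [602.2714 141.9582  44.466 ] saw [ 0.1952 74.5311] F [-1.0401  5.4054 -0.3725] w 23.44644686101044 q [-0.5912  0.5403  0.3383  1.8764 -0.2508  0.7667  0.0921]
turn first [-0.0014  0.0007  0.0018] deg [-0.0791  0.0413  0.1021]  then shift mm [-0.2019  1.5237 -0.534 ]  | shift in current frame [-0.205   1.5226 -0.5359]
12 [ -11.0369 -141.1241] [ 12.2724 -62.6694] 12.06198501586914
13 [ -11.0369 -148.0567] [ 11.9228 -62.6694] 11.315732955932617
```

View pics/g13.png

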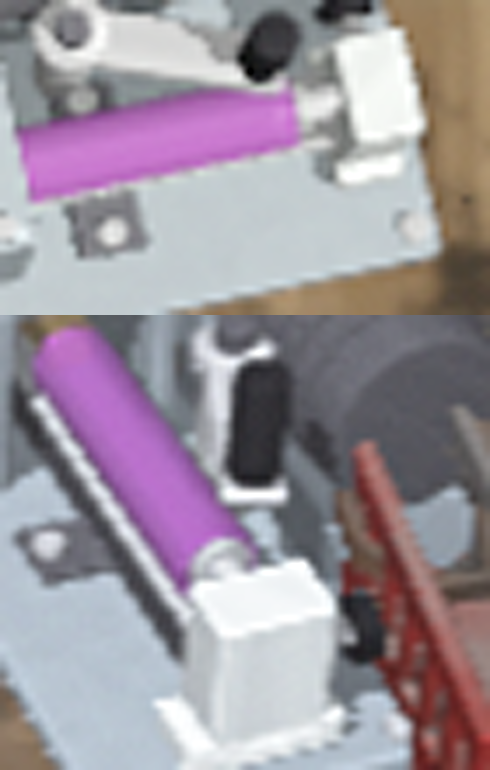

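```bash
python3 -m pendant '[[1,[0,0.0015,0],[0,0,0]],[1,[0,0,0],[0,0,0]],[1,[0,0,0],[0,0,0]]]'
python3 -m pendant '[[1,[0,-0.004,0],[0,0,0]],[1,[0,-0.02,0],[0,0,0]],[1,[0,-0.03,0],[0,0,0]],[1,[0,-0.03,0],[0,0,0]],[1,[0,-0.01,-0.01],[0,0,0]],[1,[0,0,-0.03],[0,0,0]],[1,[0,0,-0.04],[0,0,0]],[1,[0,0,-0.03],[0,0,0]]]'
python3 - <<'E'
from h import *
for n in("top","scene"):
    im=eyes.grab_frame(n);cv2.imwrite(f"pics/{n}14.png",im[:,:,::-1])
a=cv2.imread("pics/top14.png")[160:205,310:380];b=cv2.imread("pics/scene14.png")[235:300,310:380]
cv2.imwrite("pics/g14.png",np.vstack([cv2.resize(a,None,fx=7,fy=7,interpolation=2),cv2.resize(b,None,fx=7,fy=7,interpolation=2)])[:800])
plan(440.6,26,2,1.8)
for k in (12,13,14):
    im=cv2.imread(f"pics/top{k}.png");r,P=bar("top",im);Q=np.array([w2saw(p) for p in P]);print(k,Q.min(0),Q.max(0),r[2])
E
```

```text
time: 15.23
tcp_pos: [602.5, 140.6, 44.4]
ee_rot: [-3.123, -0.326, 0.001]
wrist_force: [-1.1, 5.4, -0.4]
gripper_width: 23.3
time: 15.9
tcp_pos: [583.7, 231.4, 156.8]
ee_rot: [3.125, 0.325, -0.0]
wrist_force: [1.6, 1.0, -1.0]
gripper_width: 23.4
t 16.0 tcp [586.1321 232.2162 159.7832] saw [  2.4515 166.1969] F [ 0.5651  1.1518 -1.1153] w 23.865568848170724 q [-0.7763  0.4124  0.3885  1.7782 -0.185   0.9797 -0.108 ]
turn first [-0.003  -0.0063  0.1753] deg [-0.1692 -0.3604 10.0428]  then shift mm [-151.9377  201.5431  157.7832]  | shift in current frame [-185.7786  172.3342  156.1648]
12 [ -11.0369 -141.1241] [ 12.2724 -62.6694] 12.06198501586914
13 [ -11.0369 -148.0567] [ 11.9228 -62.6694] 11.315732955932617
14 [ -11.0369 -150.2046] [ 12.2724 -62.6694] 12.06198501586914
```

View pics/g14.png

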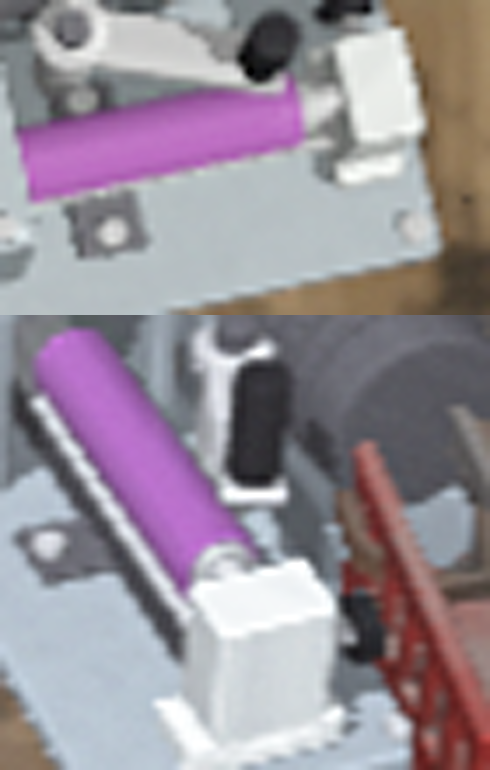

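View pics/scene14.png

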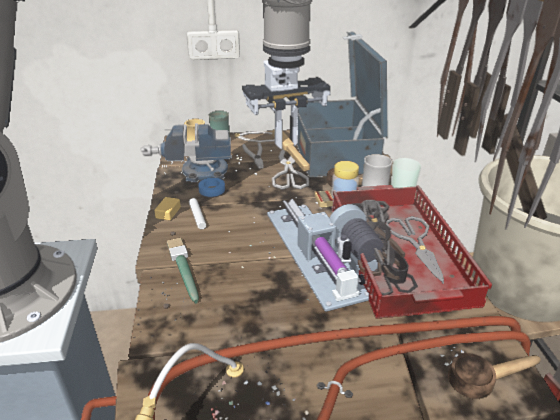

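```bash
python3 -m pendant '[[1,[-0.0215,0.02255,0],[0,0,0]],[1,[-0.0215,0.02255,0],[0,0,0]],[1,[-0.0215,0.02255,0],[0,0,0]],[1,[-0.0215,0.02255,0],[0,0,0]],[1,[-0.0215,0.02255,0],[0,0,0]],[1,[-0.0215,0.02255,0],[0,0,0]],[1,[-0.0215,0.02255,0],[0,0,0]],[1,[-0.0215,0.02255,0],[0,0,0]],[1,[0,0,0],[0,0,0.0875]],[1,[0,0,0],[0,0,0.0875]],[1,[0,0,0],[0,0,0]],[1,[0,0,0],[0,0,0]]]'
python3 - <<'E'
from h import *
im=eyes.grab_frame("scene");cv2.imwrite(f"pics/scene15.png",im[:,:,::-1])
b=cv2.imread("pics/scene15.png")[170:310,150:330]
cv2.imwrite("pics/g15.png",cv2.resize(b,None,fx=4,fy=4,interpolation=2))
plan(455,20,4,1.8)
p=robot.observe()["tcp_pos"]
e=[[p[0]+125*.0314,p[1]-125,p[2]+7.4],[p[0]+25*.0314,p[1]-25,p[2]+7.4]];print(proj("scene",e))
E
```

```text
time: 17.0
tcp_pos: [452.2, 19.6, 154.4]
ee_rot: [-3.141, -0.055, 0.001]
wrist_force: [-0.1, -0.6, -0.9]
gripper_width: 23.5
t 17.05 tcp [452.238   19.7196 154.3787] saw [-171.2797  -15.2016] F [ 0.3609  0.5419 -1.325 ] w 24.061139903935278 q [-0.6455  0.1217  0.5008  2.1621 -0.0761  0.875  -0.0634]
turn first [0.     0.0009 0.0042] deg [0.0022 0.0533 0.2381]  then shift mm [  2.7694  -0.1935 150.3787]  | shift in current frame [  2.9102  -0.1876 150.376 ]
[[235.767  238.5736]
 [230.8839 206.2323]]
```

View pics/g15.png

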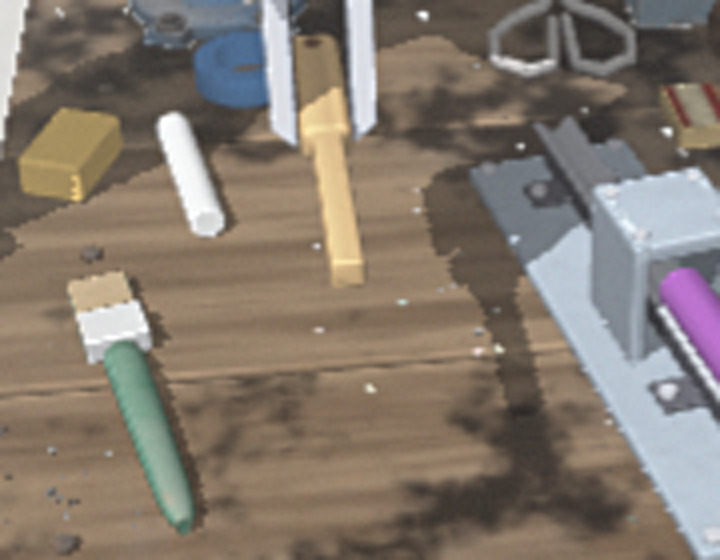

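```bash
python3 -m pendant '[[1,[0,0,0.02],[0,0,0]],[1,[0,0,0.035],[0,0,0]],[1,[0,0,0.035],[0,0,0]],[1,[0,0,0.03],[0,0,0]],[1,[0,0,0.015],[0,0,0]],[1,[0,0,0.006],[0,0,0]],[1,[0,0,0.004],[0,0,0]],[1,[0,0,0],[0,0,0]],[1,[0,0,0],[0,0,0]]]'
python3 -c "
from h import *
plan(455,20,2,1.8)"
```

```text
time: 17.8
tcp_pos: [452.8, 19.7, 10.3]
ee_rot: [-3.141, -0.051, -0.001]
wrist_force: [0.2, -0.3, -1.1]
gripper_width: 24.0
t 17.8 tcp [452.8455  19.7376  10.3358] saw [-170.6809  -15.3056] F [ 0.1693 -0.2818 -1.1315] w 24.038161682199007 q [-0.5236  0.3949  0.4006  2.2635 -0.3017  0.5311  0.1437]
turn first [-0.0005 -0.0004  0.0013] deg [-0.0294 -0.0254  0.0731]  then shift mm [ 2.1616 -0.1946  8.3358]  | shift in current frame [ 2.1582 -0.1876  8.3369]
```

```bash
python3 -m pendant '[[1,[0,0,0.004],[0,0,0]],[1,[0,0,0.003],[0,0,0]],[1,[0,0,0.001],[0,0,0]],[1,[0,0,0],[0,0,0]]]'
python3 -m pendant '[[0.4,[0,0,0],[0,0,0]],[0.1,[0,0,0],[0,0,0]],[0.1,[0,0,0],[0,0,0]],[0.1,[0,0,0],[0,0,0]],[0.1,[0,0,0],[0,0,0]],[0.1,[0,0,-0.01],[0,0,0]],[0.1,[0,0,-0.03],[0,0,0]],[0.1,[0,0,-0.04],[0,0,0]],[0.1,[0,0,-0.04],[0,0,0]],[0.1,[0,0,-0.04],[0,0,0]],[0.1,[0,0,-0.03],[0,0,0]],[0.1,[0,0,0],[0,0,0]]]'
python3 - <<'E'
from h import *
for n in("top","scene"):
    im=eyes.grab_frame(n);cv2.imwrite(f"pics/{n}16.png",im[:,:,::-1])
b=cv2.imread("pics/scene16.png")[170:310,150:330]
cv2.imwrite("pics/g16.png",cv2.resize(b,None,fx=4,fy=4,interpolation=2))
th=.373;k=saw2w(34-58*np.sin(th),-85-58*np.cos(th));print(k)
plan(*k,130,-9.7)
E
```

```text
time: 18.13
tcp_pos: [452.3, 19.7, 1.6]
ee_rot: [-3.141, -0.051, 0.001]
wrist_force: [0.1, -0.5, -1.3]
gripper_width: 23.4
time: 19.13
tcp_pos: [454.8, 19.7, 197.5]
ee_rot: [-3.138, -0.049, -0.011]
wrist_force: [0.4, -0.7, 0.1]
gripper_width: 42.4
[657.4345 -64.7284]
t 19.2333 tcp [452.7575  19.7843 192.9788] saw [-170.7577  -15.2422] F [-0.7074  0.1535 -0.304 ] w 42.19255965251591 q [-0.6952  0.0609  0.5392  2.1226 -0.0398  0.9649 -0.102 ]
turn first [-0.0019 -0.0018  0.2015] deg [-0.11   -0.1016 11.5461]  then shift mm [215.9903  48.8186  62.9788]  | shift in current frame [201.7248  91.1717  63.2154]
```

View pics/g16.png

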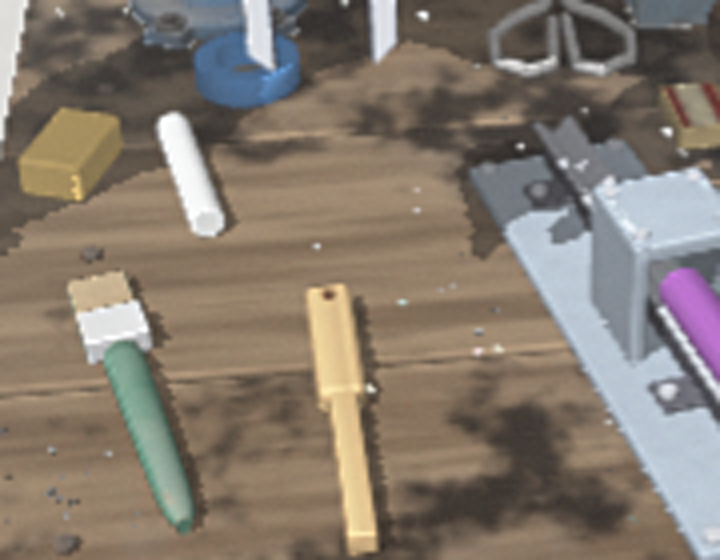

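```bash
python3 -m pendant '[[0.1,[0,0,0],[0,0,0.1]],[0.1,[0,0,0],[0,0,0.1015]],[0.1,[0.0362,0.0078,0],[0,0,0]],[0.1,[0.0362,0.0078,0],[0,0,0]],[0.1,[0.0362,0.0078,0],[0,0,0]],[0.1,[0.0362,0.0078,0.021],[0,0,0]],[0.1,[0.0362,0.0078,0.021],[0,0,0]],[0.1,[0.0362,0.0078,0.021],[0,0,0]],[0.1,[0,0,0],[0,0,0]],[0.1,[0,0,0],[0,0,0]]]'
python3 - <<'E'
from h import *
im=eyes.grab_frame("scene");cv2.imwrite(f"pics/scene17.png",im[:,:,::-1])
b=cv2.imread("pics/scene17.png")[190:310,280:420]
cv2.imwrite("pics/g17.png",cv2.resize(b,None,fx=5,fy=5,interpolation=2))
plan(658.8,-63,88,-9.7)
E
```

```text
time: 20.07
tcp_pos: [655.0, -63.9, 125.7]
ee_rot: [3.127, -0.269, -0.011]
wrist_force: [-0.2, -0.8, -0.1]
gripper_width: 42.4
t 20.1167 tcp [654.9429 -63.1938 127.5652] saw [  10.7312 -137.0216] F [-0.0333  0.4582  0.2261] w 42.14998935612755 q [-0.4011  0.5286  0.5522  1.7365 -0.3236  0.9734  0.1046]
turn first [ 0.002   0.0044 -0.0016] deg [ 0.1162  0.2542 -0.0907]  then shift mm [ 3.7694 -0.8409 39.5652]  | shift in current frame [ 3.9435 -0.9272 39.5463]
```

View pics/g17.png

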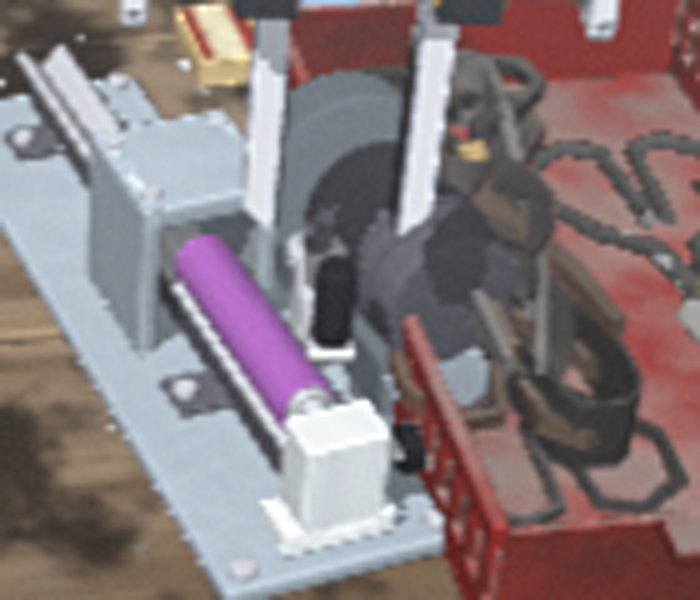

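```bash
python3 -m pendant '[[0.1,[0.0038,-0.0008,0.015],[0.002,0.0044,-0.0016]],[0.1,[0,0,0.015],[0,0,0]],[0.1,[0,0,0.007],[0,0,0]],[0.1,[0,0,0],[0,0,0]],[0.1,[0,0,0],[0,0,0]]]'
python3 - <<'E'
from h import *
for n in("top","scene"):
    im=eyes.grab_frame(n);cv2.imwrite(f"pics/{n}18.png",im[:,:,::-1])
b=cv2.imread("pics/scene18.png")[190:310,280:420]
cv2.imwrite("pics/g18.png",cv2.resize(b,None,fx=5,fy=5,interpolation=2))
plan(658.8,-63,88,-9.7)
E
```

```text
time: 20.53
tcp_pos: [659.9, -61.7, 93.6]
ee_rot: [-3.128, 0.263, -0.007]
wrist_force: [0.2, -0.5, 0.0]
gripper_width: 42.4
t 20.6333 tcp [660.5338 -61.8978  94.0388] saw [  16.4687 -136.8712] F [ 0.2019 -0.3947  0.006 ] w 41.995346492352496 q [-0.3827  0.5683  0.5284  1.7548 -0.3539  0.9086  0.1288]
turn first [-0.0025 -0.0051  0.0016] deg [-0.146  -0.2909  0.093 ]  then shift mm [-1.5233  1.3785  6.0388]  | shift in current frame [-1.5562  1.3914  6.0275]
```

View pics/g18.png

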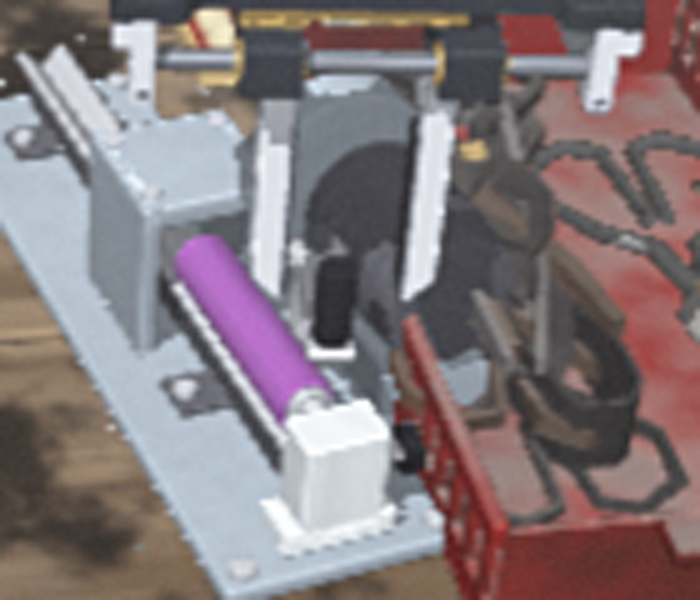

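```bash
python3 -m pendant '[[0.1,[-0.0015,0.0012,0.005],[-0.0025,-0.0051,0.0016]],[0.1,[0,0,0],[0,0,0]],[0.54,[0,0,0],[0,0,0]],[0.54,[0,0,0],[0,0,0]],[0.54,[0,0,0],[0,0,0]],[0.54,[0,0,0],[0,0,0]]]' 10
python3 -c "
from h import *
plan(658.8,-63,88,-9.7)"
```

```text
time: 21.13
tcp_pos: [658.6, -63.1, 87.8]
ee_rot: [3.13, -0.266, -0.002]
wrist_force: [0.3, 0.2, -0.6]
gripper_width: 22.4
t 21.1333 tcp [658.6324 -63.0746  87.8004] saw [  14.3701 -137.6435] F [ 0.3384  0.2402 -0.5722] w 22.378100850384406 q [-0.3801  0.577   0.5266  1.7571 -0.3556  0.905   0.1296]
turn first [ 0.0005  0.0013 -0.0002] deg [ 0.0277  0.076  -0.0127]  then shift mm [ 0.1526 -0.1018 -0.1996]  | shift in current frame [ 0.1523 -0.1017 -0.1999]
```

```bash
python3 -m pendant '[[0.54,[-0.0058,-0.0003,0],[0,0,0.1]],[0.54,[-0.0058,-0.0003,0],[0,0,0.1]],[0.54,[-0.0058,-0.0003,0],[0,0,0.1]],[0.54,[-0.0058,-0.0003,0],[0,0,0.1]],[0.54,[-0.0058,-0.0003,0],[0,0,0.1]],[0.54,[-0.0058,-0.0003,0],[0,0,0.1]],[0.54,[0,0,0],[0,0,0]]]'
python3 - <<'E'
from h import *
im=eyes.grab_frame("scene");cv2.imwrite(f"pics/scene19.png",im[:,:,::-1])
b=cv2.imread("pics/scene19.png")[190:310,280:420]
cv2.imwrite("pics/g19.png",cv2.resize(b,None,fx=5,fy=5,interpolation=2))
th=.973;k=saw2w(34-58*np.sin(th),-85-58*np.cos(th))
plan(*k,88,-9.7-np.degrees(.6))
E
```

```text
time: 21.72
tcp_pos: [627.5, -46.8, 87.7]
ee_rot: [2.908, -1.185, -0.002]
wrist_force: [0.1, -0.2, 0.2]
gripper_width: 22.1
t 21.7667 tcp [627.8825 -47.0167  87.7629] saw [ -12.5439 -115.7538] F [ 0.0432 -0.0743 -0.589 ] w 21.128693466276378 q [-0.5304  0.5722  0.689   1.8403 -0.4563  0.8948 -0.3936]
turn first [0.0015 0.0009 0.0019] deg [0.0838 0.0494 0.1099]  then shift mm [ 0.7786  2.2273 -0.2371]  | shift in current frame [ 0.7741  2.2292 -0.2345]
```

View pics/g19.png

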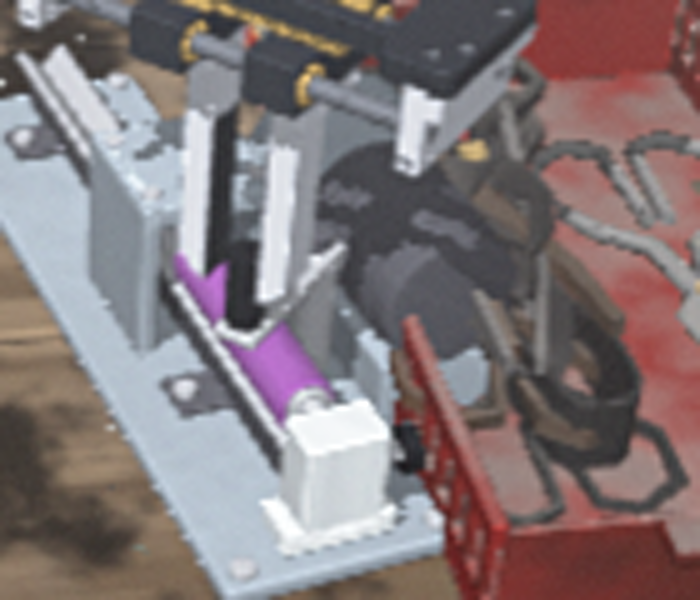

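```bash
python3 -m pendant '[[0.54,[-0.0055,0.0003,0],[0.0015,0.001,0.1]],[0.54,[-0.0055,0.0003,0],[0,0,0.1]],[0.54,[-0.0055,0,0],[0,0,0.1]],[0.54,[-0.0055,0,0],[0,0,0.1]],[0.54,[-0.0055,-0.0003,0],[0,0,0.1]],[0.54,[-0.0055,-0.0003,0],[0,0,0.1]],[0.54,[-0.0015,0,0],[0,0,0]],[0.54,[0,0,0],[0,0,0]]]'
python3 - <<'E'
from h import *
im=eyes.grab_frame("scene");cv2.imwrite(f"pics/scene20.png",im[:,:,::-1])
b=cv2.imread("pics/scene20.png")[190:310,280:420]
cv2.imwrite("pics/g20.png",cv2.resize(b,None,fx=5,fy=5,interpolation=2))
th=1.571;k=saw2w(34-58*np.sin(th),-85-58*np.cos(th))
plan(*k,88,-78.4)
E
```

```text
time: 22.43
tcp_pos: [610.9, -18.2, 87.6]
ee_rot: [2.44, -1.979, 0.0]
wrist_force: [-0.4, -0.9, 0.5]
gripper_width: 21.6
t 22.4833 tcp [610.9454 -18.4583  87.7017] saw [-23.4214 -84.3815] F [ 0.4881  0.2066 -0.8647] w 21.676122482553964 q [-0.6921  0.6028  0.8507  1.8904 -0.5703  0.9098 -0.9265]
turn first [-0.0002 -0.0001  0.0049] deg [-0.01   -0.0042  0.2828]  then shift mm [ 0.6136  0.5812 -0.2983]  | shift in current frame [ 0.6108  0.5842 -0.2983]
```

View pics/g20.png

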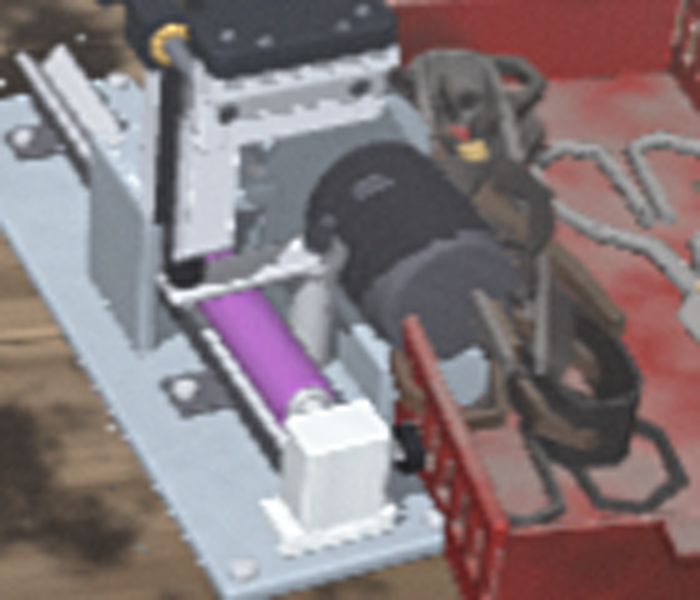

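```bash
python3 -m pendant '[[0.54,[-0.0015,0,0],[0,0,0]],[0.54,[-0.0015,0,0],[0,0,0]]]'; python3 -m pendant '[[0.54,[-0.001,0,0],[0,0,0]],[0.54,[0,0,0],[0,0,0]]]'
```

```text
time: 22.65
tcp_pos: [610.2, -16.1, 87.8]
ee_rot: [-2.435, 1.984, -0.0]
wrist_force: [-2.0, -2.0, -0.0]
gripper_width: 21.5
time: 22.82
tcp_pos: [610.0, -15.6, 87.9]
ee_rot: [2.434, -1.986, 0.002]
wrist_force: [0.1, -4.8, -1.0]
gripper_width: 21.9
```

```bash
python3 -m pendant '[[0.4,[0.001,0,0],[0,0,0]],[0.4,[0,0,0],[0,0,0]],[0.4,[0,0,-0.01],[0,0,0]],[0.4,[0,0,-0.03],[0,0,0]],[0.4,[0,0,-0.04],[0,0,0]],[0.4,[0,0,-0.04],[0,0,0]],[0.4,[0,0.04,0],[0,0,0]],[0.4,[0,0.04,0],[0,0,0]],[0.4,[0,0.04,0],[0,0,0]],[0.4,[0,0.03,0],[0,0,0]],[0.4,[0,0,0],[0,0,0]],[0.4,[0,0,0],[0,0,0]]]'
python3 - <<'E'
from h import *
for n in("top","scene"):
    im=eyes.grab_frame(n);cv2.imwrite(f"pics/{n}21.png",im[:,:,::-1])
a=cv2.imread("pics/top21.png")[150:215,270:385];b=cv2.imread("pics/scene21.png")[190:310,280:395]
cv2.imwrite("pics/g21.png",cv2.resize(np.vstack([a,b]),None,fx=4,fy=4,interpolation=2))
plan(500,0,200,-78.4)
E
```

```text
time: 23.82
tcp_pos: [462.5, -44.3, 208.4]
ee_rot: [-2.432, 1.981, 0.004]
wrist_force: [0.6, 1.0, 1.1]
gripper_width: 28.3
t 23.9167 tcp [464.0463 -44.8906 208.4024] saw [-172.6449  -80.8707] F [-0.2003  0.5394  0.1859] w 27.796384353329735 q [-1.1346  0.1196  1.2044  2.0979 -0.1339  1.0033 -1.2288]
turn first [-0.0018  0.0007  0.0001] deg [-0.1011  0.0421  0.0031]  then shift mm [-36.7442 -44.2459   8.4024]  | shift in current frame [-36.7356 -44.233    8.5075]
```

View pics/g21.png

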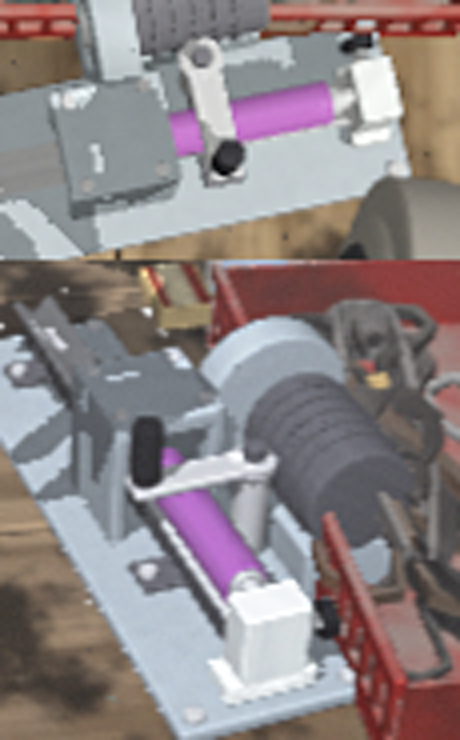

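View pics/scene21.png

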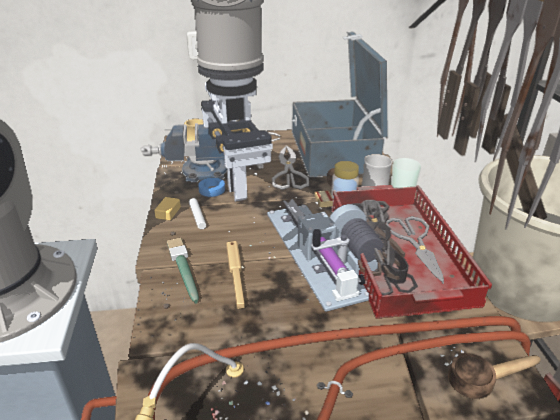

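Run:
```python
from h import *
im=cv2.imread("pics/top21.png");r,P=bar("top",im);Q=np.array([w2saw(p) for p in P]);print(Q.min(0))
T=lambda x,y:(270+x/4-.4,150+y/4-.4);S=lambda x,y:(280+x/4-.4,190+(y-260)/4-.4)
k,e=tri(S(150,422),T(233,150));pv,e2=tri(S(260,440),T(203,50))
print(k,e,w2saw(k),pv,e2,w2saw(pv));d=w2saw(k)-w2saw(pv);print(np.linalg.norm(d),np.arctan2(-d[0],-d[1]))
print(robot.observe()["qvel"])
```

```text
[ -10.7561 -149.7117]
[612.0797 -18.6838 103.3651] 1.395757797682827 [-22.3552 -84.8296] [670.5329  -6.2696  78.2483] 2.222237940453545 [ 37.4026 -84.3685]
59.75955351373668 1.5630795142186793
[ 0.0286  0.0425 -0.0127 -0.0104 -0.0018 -0.0019 -0.0004]
```

The strap measures 1.56 rad, the bar's front edge hasn't moved (-149.7 mm), and the stick is flat. Handing in.

```bash
python3 -m pendant '[[0.4,[0,0,0],[0,0,0]],[0.4,[0,0,0],[0,0,0]]]'; python3 -c "
from rig import order
print(order.close_job())"
```

```text
time: 24.08
tcp_pos: [463.8, -46.0, 207.8]
ee_rot: [2.432, -1.987, 0.002]
wrist_force: [-0.1, 0.7, 0.9]
gripper_width: 28.4
the job is handed in; nothing more can be done
None
```

The job is done and handed in at about 24 s of the 72 s allowed; the hand-in gives no verdict.

- **Bar:** I laid the purple 25 mm bar in the V at saw y +80 mm and let go. From there I pushed it through the guard with the stick only.
- **Pin:** The wrist felt about 7 N when the bar met the pin, and I pushed roughly 9 mm further. In the images the bar's front moved from about y -141 to -150 mm. Measured against the stop block instead, the press is nearer 10 mm. Both are inside the 3 to 15 mm window.
- **Stick:** It lies flat on the table and was let go.
- **Strap:** I swung it until the force rose to about 5 N at its end stop. Triangulated from the images, it stands at 1.56 rad.

**Last checks:** The bar's front edge did not move while the strap swung (-149.7 mm after, -150.2 mm before). The hand was clear of everything when I handed in. No check failed. The pin depth and strap angle come from images and arm position, since neither could be read directly.

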